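Try the refitted roller catch of the bench cupboard

TASK

I have refitted the roller catch of the little bench cupboard; try it for me. The green wax spool on the step is in the door's way: slide it right inside, upright, then push the door gently shut until you feel the catch snap (go easy: leaning on the door with a kilo and a half is too much) and let go of it. Then pull the door back through the catch and leave it wide open, without disturbing the other things on the bench.

Things in the scene. Friction and masses are not known exactly. Their poses are not given: they have to be found in the camera images.
- cupboard: low wooden cupboard, fixed, 130 deep (x) x 200 wide (y) x 85 mm high. Origin: centre of its underside, on the bench; +x to the back, z up. Front edges of walls and roof: x = -65 mm. The 5 mm bottom board runs out to x = -110 mm as a step. Free inside: y -90 to +90, x up to +57, z 5 to 75 mm, but the catch hangs down to z 52 mm at y +25 to +80
- door (a joint): door angle, rad: 0 = front face flush with the walls; grows to 1.75 as the free (+y) edge swings out to -x. The catch sits in slots, so the snapped door rests anywhere from -0.19 to +0.07 (28 mm behind flush to 10 mm proud), not known beforehand; short of the snap the roller throws it back. The hinge is light (under 1 N) and the door stays where it is left
- catch_buffer (a joint): how far the door squeezes the catch's rubber buffer, m: 0 = free, about 0.001 = door snapped and let go, over 0.0038 = rammed (about 15 N on the pull). Its spring is 6 N per mm. It sits under the roof, beside the roller
- door_hinge (a point): point on the door's upright hinge axis, 41 mm above the bench: at x -65, y -87 mm of the cupboard, beside the front edge of its -y wall. The wooden door is 12 mm thick, from 10 to 72 mm above the bench, and reaches 174 mm from this axis to its free edge
- door_strike (a point): rounded steel strike on the door's inner side, 35 mm in from the front face, 150 mm from the hinge, 57 mm up. Shutting, it rides under the sprung roller: about 7 to 9 N at the pull over some 8 mm of travel, then a sudden snap, then within 3 mm a rubber buffer, about 6 N per mm. Opening takes about 4 to 5 N, then lets go suddenly
- door_pull (a point): the door's pull: upright brass post, 12 mm thick, 35 to 125 mm above the bench, 36 mm in front of the door's face, 130 mm along it from the hinge, free at the top, held by a thin stem 50 mm up. Point on its axis 105 mm above the bench. Axes: x into the door's face, y from hinge to free edge
- spool_mid (a point): centre of the green wax spool with wooden flanges, 44 mm across, 34 mm high, standing upright (z along its axis), about 60 g; the point is 17 mm above its underside
- solder_tin: round tin with yellow lid, 57 mm across, 28 mm high; origin under its centre. Bystander
- polish_jar: white jar with black lid, 54 mm across, 50 mm high; origin under its centre. Bystander
- ring_clamp: orange ring clamp lying on the bench, 118 x 26 mm, 26 mm high; origin under its centre. Bystander
Things that resemble listed ones, but are neither listed nor needed, are in the scene too. Leave any blue look-alike of the part that bears spool_mid alone.

How it is judged (in metres and radians):
On the way, in this order (a step that is already met when the one before it is completed fails the run):
1. the spool stands inside the cupboard, wholly behind the front edges of its walls (x of spool_mid in the frame of cupboard above -0.042 m and angle between spool_mid's own z axis and vertical below 0.2 rad), for 0.1 s.
2. the door has snapped shut: let go of, it stays pressed against the catch's buffer (value of joint catch_buffer above 0.0003 m and value of joint door below 0.1 rad and contact force between each of the fingers, the arm and door below 0.3 N), for 0.3 s.
At the end, for the whole second after the job is handed in: After the spool went in and the door was snapped shut and let go: the door stands open by more than 0.9 rad and still; the spool stands upright (within 0.2 rad) on the cupboard's floor, wholly behind the front edges (its centre more than 23 mm behind them) (all of step 1 and value of joint door above 0.9 rad and velocity of joint door between -0.1 and 0.1 rad/s and x of spool_mid in the frame of cupboard below 0.06 m and y of spool_mid in the frame of cupboard between -0.09 and 0.09 m and z of spool_mid in the frame of cupboard below 0.035 m); the robot touches nothing.
It fails at once if the door is rammed against the catch's buffer (about 15 N on the pull) (value of joint catch_buffer above 0.0038 m).
It fails at once if the spool is knocked over (angle between spool_mid's own z axis and vertical above 0.6 rad).
It fails at once if the solder tin, the jar or the ring clamp is shifted by more than 30 mm (distance of any of solder_tin, polish_jar, ring_clamp from where it was at the start of the episode above 0.03 m).
It also fails if it takes over 64 s, if anything falls off the work surface, if the arm or the gripper's body presses on something with over 40 N, if the wrist force passes 120 N, or if a joint passes its speed limit or range.

ROBOT

A 6-joint arm with a two-finger parallel gripper is mounted at the origin on a cart in front of the work surface, level with it; the furniture and walls round the work are solid. World frame = base frame: x ahead of the robot, y to its left, z up, the work surface at z = 0. Lengths are in mm, angles in rad, forces in N, time in s.
With the tool pointing down it reaches from about 350 to 875 mm from the base axis. Payload 4.2 kg.
Tool frame: the origin (TCP) lies midway between the tips of the shut fingers; the grasp point (between the pads) lies 19 mm behind it; z points along the fingers, y is the direction in which the jaws open and shut (so a half turn about z gives the same grasp; the last joint's range is limited). The gripper opens to 85 mm and grips with 20 to 120 N. Pads are 22 mm wide; open, the fingers measure 114 mm over their backs; the gripper's body (76 mm by 85 mm) begins 54 mm behind the grasp point. The pads swing forward as they close: fully open they stand 13 mm farther back than shut.
Start: joints at [-0.991, 0.385, 0.008, 0, -1.194, -0.259], TCP at [197.094, -593.088, 231.312] pointing down, gripper open.
Joint ranges: [-3.14, 3.14], [-1.21, 2.06], [-1.07, 1.41], [-3.16, 2.05], [-2.99, -0.16], [-3.1, 3.1]. Speed limits (rad/s): [2.79, 2.79, 3.14, 3.14, 3.14, 3.14].

INTERFACE

Orientations are given as a unit quaternion [x, y, z, w].
In Python, from bench import arm gives the robot as it stands.
- The arm moves only by the tool send_rows, never from a script. Its arguments are lists of equal length, an entry for each row: "translation": the shift along the tool's x, y, z in mm, a list of three; "dr": the turn, a rotation vector about the tool's x, y, z in degrees, a list of three; "grip": the finger opening in mm, from 0 to 85.4. In form: {"translation": [[dx, dy, dz], ...], "dr": [[ax, ay, az], ...], "grip": [grip, ...]}. A call has exactly 5 rows; each row shifts and turns the commanded pose from where the row before left it, along the tool's axes as they then stand; what a row does not reach is not made up. A row lasts 1/8 s, in which the tool goes at most 62.5 mm and 10.7 degrees, less where a joint would pass 70% of its speed; a pose out of reach is approached as far as the arm can. A call with a gripper value outside its range is refused whole. The fingers move at their own pace and stop on an object; the grip force is fixed at half the most. Time passes only in rows, so rows that do not move let the fingers close, or fill a call up. It gives the time, the measured TCP pose, the force and the opening at its end, in the units of the state.
- arm.read_state(): the state, without advancing time (a new reading comes with each control period).
- arm.get_image(name): name is "scene" or "top"; returns the picture (420x560x3 uint8, red, green, blue); there is no depth.
- arm.camera_info(name): a dict with "fx", "fy", "cx", "cy" (pixels), "D" ([k1, k2, p1, p2, k3] as OpenCV has them; the pictures are not rectified), "cam_to_world" (4x4, takes a point from camera to world coordinates). Camera axes: x right, y down, z forward; pixel columns grow to the right and rows downward; lengths in mm; the calibration is good to about 2 mm. A picture is of the moment at which its call begins. camera_info takes no time and is no camera call.
- arm.job_done(): hands the job in, once; it reports no verdict.
Trained networks look in the newest picture that a camera, given by its name, has taken for a name from the list of things; names that differ only in an ending like _2 or _b are one class to them, and where a whole thing is asked for, a point or a joint stands for the part that bears it (a point fixed in the world has none). Each returns a list of dicts, best first, with "confidence" (0 to 1); they miss things now and then, are a little off and sometimes report something else, mostly with a low value. They report only what shows in the picture. A call takes as long as a camera call. They do not tell look-alikes from the thing itself.
- arm.search_frame(thing, camera): "xyz" ([x, y, z] in mm, in world coordinates, good to about 4 mm: the middle of the surface that is visible of it).
- arm.place_of(thing, camera): "xyz" ([x, y, z] in mm, in world coordinates, good to about 4 mm: a listed point, or the origin of a listed thing).
The state is a dict: "clock": time; "joints": joint angles; "joint_vel": joint speeds; "joint_efforts": joint torques, N m; "position": TCP position; "ee_rot": TCP orientation; "contact_force": force on the tool from outside, world axes, zero at the start; "wrist_torque": the same for the moment, N m; "gripper_width": finger opening in mm.
Only numpy, scipy, OpenCV 4.12 (cv2) and the standard library are available. Lean on these libraries where they do the work, as an engineer would, in place of code of your own. Each camera call takes 0.05 s, during which the arm holds its last target.

## Working session

There is one attempt and no reset: what is moved stays moved. The work goes in short steps, Python scripts to look and compute and a tool call to move; the robot and the scene stay as the last step left them, time stands still between calls to the robot, and variables do not carry over. Pictures are saved under pics/ and viewed, and the job is handed in when it is done.

Besides the shell and the picture viewer there is one more tool, called after ">>>" as a command line: name --argument value ..., lists and objects as JSON in quotes. send_rows: Moves the arm, as the interface text tells. Its arguments: {"type":"object","properties":{"translation":{"type":"array"},"dr":{"type":"array"},"grip":{"type":"array"}},"required":["translation","dr","grip"]}

```bash
ls; mkdir -p pics; cat > h.py <<'E'
import numpy as np,cv2
from bench import arm
from scipy.spatial.transform import Rotation as R
def save(n,f):
    im=arm.get_image(n); cv2.imwrite('pics/'+f,im[:,:,::-1]); return im
def proj(P,n):
    c=arm.camera_info(n);T=np.linalg.inv(np.array(c['cam_to_world'],float))
    K=np.array([[c['fx'],0,c['cx']],[0,c['fy'],c['cy']],[0,0,1]],float)
    return cv2.projectPoints(np.array(P,float).reshape(-1,3),cv2.Rodrigues(T[:3,:3])[0],T[:3,3],K,np.array(c['D'],float))[0].reshape(-1,2)
def pix(u,v,z,n):
    c=arm.camera_info(n);T=np.array(c['cam_to_world'],float)
    K=np.array([[c['fx'],0,c['cx']],[0,c['fy'],c['cy']],[0,0,1]],float)
    q=cv2.undistortPoints(np.array([[[u,v]]],float),K,np.array(c['D'],float)).ravel()
    d=T[:3,:3]@np.array([q[0],q[1],1]);o=T[:3,3];return o+d*(z-o[2])/d[2]
E
python3 - <<'E'
from h import *
np.set_printoptions(precision=1,suppress=True)
s=arm.read_state();print(s)
for c in('scene','top'):
    save(c,c+'0.png')
    print(c,np.array(arm.camera_info(c)['cam_to_world']))
    for t in ['cupboard','door_hinge','door_strike','door_pull','spool_mid','solder_tin','polish_jar','ring_clamp']:
        print(t,[(np.round(d['xyz'],1).tolist(),round(d['confidence'],2)) for d in arm.place_of(t,c)])
E
```

```text
pics
{'clock': 0.0, 'joints': array([-1. ,  0.4,  0. , -0. , -1.2, -0.3]), 'joint_vel': array([-0., -0., -0.,  0.,  0., -0.]), 'joint_efforts': array([  0. , -39.2,  18.8,   4.2,  -0. ,   0. ]), 'position': array([ 196.9, -592.6,  230.2]), 'ee_rot': array([-0.2,  1. ,  0. , -0. ]), 'contact_force': array([-0.4,  0.4, -0.6]), 'wrist_torque': array([0. , 0. , 0.1]), 'gripper_width': 85.68469475044097}
scene [[ -0.7  -0.3   0.6 -65.8]
 [ -0.7   0.3  -0.7 912. ]
 [  0.   -0.9  -0.4 474. ]
 [  0.    0.    0.    1. ]]
cupboard [([620.3, 437.2, 3.5], 0.78)]
door_hinge [([576.7, 335.4, 42.5], 0.91)]
door_strike [([423.1, 332.2, 60.8], 0.85)]
door_pull [([456.9, 273.0, 108.2], 0.67)]
spool_mid [([427.4, 519.6, 19.0], 0.91), ([529.9, 431.0, 25.9], 0.89), ([431.6, 598.5, 22.2], 0.87), ([352.1, 583.7, 17.9], 0.77)]
solder_tin [([472.7, -41.1, -3.7], 0.66)]
polish_jar [([520.3, 146.7, -2.1], 0.59)]
ring_clamp [([602.6, 5.9, -0.4], 0.45)]
top [[ -0.   -1.    0.2 339.5]
 [ -1.    0.    0.  274.1]
 [ -0.   -0.2  -1.  965.7]
 [  0.    0.    0.    1. ]]
cupboard [([616.2, 439.6, -1.2], 0.88)]
door_hinge [([572.8, 335.1, 40.9], 0.57)]
door_strike [([423.1, 331.1, 60.5], 0.96)]
door_pull [([460.4, 269.3, 103.9], 0.62)]
spool_mid [([525.5, 436.3, 26.0], 0.76), ([429.0, 517.4, 17.4], 0.76), ([431.1, 591.5, 18.7], 0.64), ([355.0, 583.2, 19.4], 0.6)]
solder_tin [([474.6, -35.0, 1.1], 0.61)]
polish_jar [([520.0, 148.8, 3.9], 0.73)]
ring_clamp [([599.0, 6.6, 0.9], 0.74)]
```

View pics/scene0.png

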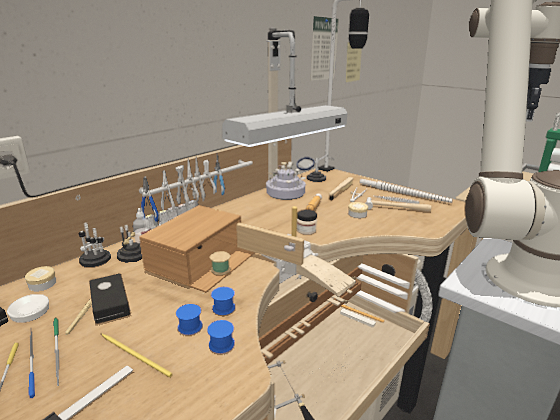

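View pics/top0.png

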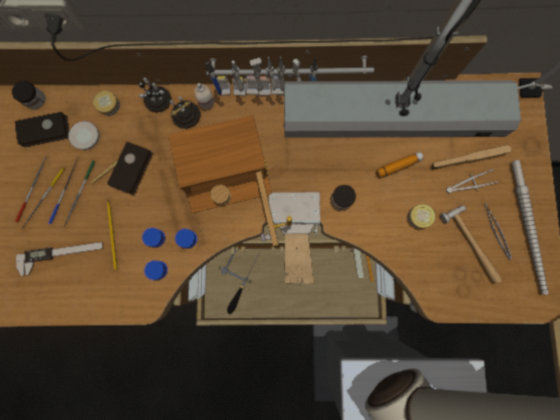

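The pictures show the cupboard at about (215,155) in the top view. The green spool is on its step at (220,194), with its door opened about 90° to the right and the pull near (290,220). The three blue look-alikes are at lower left. Next I zoom in to refine the geometry and check the lamp's height.

```bash
python3 - <<'E'
from h import *
im=cv2.imread('pics/top0.png')[100:260,150:350]; cv2.imwrite('pics/tz.png',cv2.resize(im,None,fx=3.75,fy=3.75,interpolation=cv2.INTER_CUBIC))
im=cv2.imread('pics/scene0.png')[190:350,130:350]; cv2.imwrite('pics/sz.png',cv2.resize(im,None,fx=3.6,fy=3.6,interpolation=cv2.INTER_CUBIC))
# lamp near end: scene (225,130) bottom-left, top (285,133)?
def ray(u,v,n):
    a=pix(u,v,0,n);o=np.array(arm.camera_info(n)['cam_to_world'])[:3,3];return o,(a-o)/np.linalg.norm(a-o)
for s,t in (((225,140),(285,135)),((348,122),(517,135))):
    o1,d1=ray(*s,'scene');o2,d2=ray(*t,'top')
    A=np.c_[d1,-d2];x=np.linalg.lstsq(A,o2-o1,rcond=None)[0];print(o1+d1*x[0],o2+d2*x[1])
E
```

```text
[633.8839339  317.5919565  256.07729889] [597.93601008 280.10486246 242.9102542 ]
[ 596.26604348 -146.566667    236.92964318] [ 592.77622845 -148.76299162  236.9910035 ]
```

View pics/tz.png

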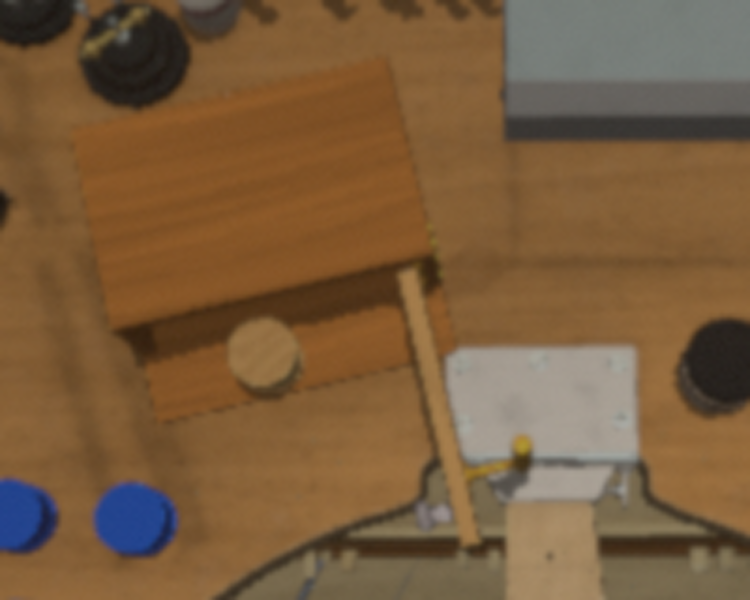

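View pics/sz.png

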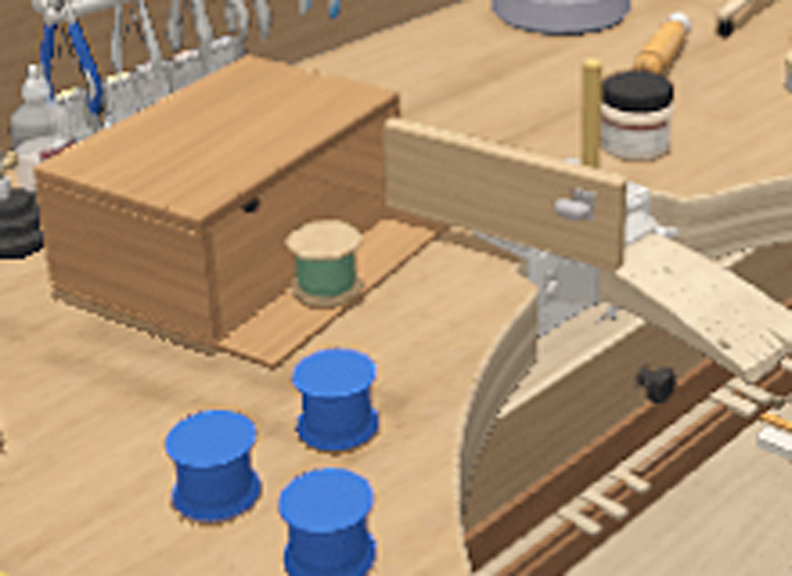

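```bash
python3 - <<'E'
from h import *
from scipy.optimize import least_squares
np.set_printoptions(precision=2,suppress=True)
z=np.array([[73,130],[388,59],[436,260],[112,332]])/3.75+[150,100]
W=np.array([pix(u,v,85,'top') for u,v in z])
L=np.array([[65,100],[65,-100],[-65,-100],[-65,100]])
sc=np.array([[38,172],[248,57],[399,95],[206,222]])/3.6+[130,190]
Ls=np.array([[65,100],[65,-100],[-65,-100],[-65,100]])
sw=np.array([pix(u,v,85,'scene') for u,v in sc]);print(W,'\n',sw)
def f(p,W):
    c,s=np.cos(p[2]),np.sin(p[2]);return (L@np.array([[c,s],[-s,c]])+p[:2]-W[:,:2]).ravel()
for w in (W,sw,):
    r=least_squares(f,[618,438,.24],args=(w,));print(r.x,r.fun)
# spool top centre px, z=39
u,v=np.array([264,354])/3.75+[150,100];print('spool',pix(u,v,39,'top'))
u,v=np.array([323,240])/3.6+[130,190];print('spool',pix(u,v,39,'scene'))
u,v=np.array([522,444])/3.75+[150,100];print('pulltop',pix(u,v,125,'top'))
u,v=np.array([592,62])/3.6+[130,190];print('pulltop',pix(u,v,125,'scene'))
# door top edge front face line: right edge from (424,270)to(480,540)
for a in((400,274),(424,268),(460,545),(481,541)):
    u,v=np.array(a)/3.75+[150,100];print('door',pix(u,v,72,'top'))
E
```

```text
[[658.31 545.84  85.  ]
 [701.65 353.67  85.  ]
 [574.21 324.29  85.  ]
 [532.05 517.8   85.  ]] 
 [[649.85 551.99  85.  ]
 [698.41 359.39  85.  ]
 [573.07 332.14  85.  ]
 [527.37 520.4   85.  ]]
[616.56 435.4    0.22] [-0.08  1.31  0.12 -1.72  0.68 -0.64 -0.71  1.05]
[612.18 440.98   0.24] [ 1.71  1.57  0.66 -0.11 -0.29 -3.73 -2.08  2.28]
spool [527.03 434.74  39.  ]
spool [527.51 439.51  39.  ]
pulltop [456.57 273.77 125.  ]
pulltop [455.2  276.51 125.  ]
door [569.15 346.97  72.  ]
door [572.74 332.35  72.  ]
door [404.16 310.94  72.  ]
door [406.41 298.53  72.  ]
```

```bash
cat >> h.py <<'E'
C0=np.array([616,437,0.]);YAW=0.227
u=np.array([np.cos(YAW),np.sin(YAW),0]);w=np.array([-u[1],u[0],0]);Z=np.array([0,0,1.])
def cup(x,y,z): return C0+u*x+w*y+Z*z
def tocup(P): d=np.array(P)-C0;return np.array([d@u,d@w,d[2]])
def cur():
    s=arm.read_state();return np.array(s['position'],float),R.from_quat(s['ee_rot'])
def plan(p0,R0,p1,R1,n):
    """n rows, tool frame; equal steps"""
    from scipy.spatial.transform import Slerp
    sl=Slerp([0,1],R.concatenate([R0,R1]));out=[]
    pp,RR=p0,R0
    for k in range(1,n+1):
        p=p0+(p1-p0)*k/n;r=sl(k/n)
        t=RR.inv().apply(p-pp).round(1);d=(RR.inv()*r).as_rotvec(degrees=True).round(1)
        out.append((t.tolist(),d.tolist()))
        pp=pp+RR.apply(t);RR=RR*R.from_rotvec(d,degrees=True)
    for i in range(0,n,5):
        print('T',[o[0] for o in out[i:i+5]]);print('D',[o[1] for o in out[i:i+5]])
    return pp,RR
def orient(a,flip=False,yaw=YAW):
    uu=np.array([np.cos(yaw),np.sin(yaw),0]);ww=np.array([-uu[1],uu[0],0])
    zt=uu*np.cos(a)-Z*np.sin(a); y=ww*(-1 if flip else 1); x=np.cross(y,zt)
    return R.from_matrix(np.c_[x,y,zt])
E
python3 - <<'E'
from h import *
np.set_printoptions(precision=3,suppress=True)
p,r=cur();print(p,r.as_matrix())
for f in (0,1):
  Rt=orient(np.radians(29),f);print((r.inv()*Rt).as_rotvec(degrees=True)); print(Rt.as_matrix())
  print((r.inv()*orient(np.pi/2,f)).as_rotvec(degrees=True))
print(cup(-165,19,150),cup(-165,19,21))
E
```

```text
[ 197.096 -593.076  231.342] [[-0.949 -0.315 -0.   ]
 [-0.315  0.949 -0.   ]
 [ 0.    -0.    -1.   ]]
[  2.861 -60.954   4.859]
[[-0.472 -0.225  0.852]
 [-0.109  0.974  0.197]
 [-0.875  0.    -0.485]]
[-0.001 -0.     5.376]
[  88.981    4.176 -151.059]
[[ 0.472  0.225  0.852]
 [ 0.109 -0.974  0.197]
 [ 0.875 -0.    -0.485]]
[   0.      -0.001 -174.624]
[450.957 418.378 150.   ] [450.957 418.378  21.   ]
```

```bash
python3 - <<'E'
from h import *
p,r=cur()
a=plan(p,r,np.array([440,-20,300.]),orient(np.pi/2),12)
print()
plan(*a,np.array([405,395,170.]),orient(np.radians(29)),8)
E
```

```text
T [[-34.3, 38.9, -5.7], [-34.0, 39.2, -5.7], [-33.6, 39.5, -5.8], [-33.4, 39.7, -5.7], [-33.0, 40.0, -5.7]]
D [[-0.0, -0.0, 0.4], [-0.0, -0.0, 0.5], [-0.0, -0.0, 0.4], [-0.0, -0.0, 0.5], [-0.0, -0.0, 0.4]]
T [[-32.8, 40.2, -5.7], [-32.4, 40.5, -5.8], [-32.1, 40.7, -5.7], [-31.7, 41.0, -5.7], [-31.5, 41.3, -5.7]]
D [[-0.0, -0.0, 0.5], [-0.0, -0.0, 0.4], [-0.0, -0.0, 0.5], [-0.0, -0.0, 0.4], [-0.0, -0.0, 0.5]]
T [[-31.1, 41.5, -5.7], [-30.8, 41.7, -5.8]]
D [[-0.0, -0.0, 0.4], [-0.0, -0.0, 0.5]]

T [[-7.4, 51.5, 16.3], [-5.2, 51.6, 17.0], [-2.8, 51.5, 17.7], [-0.5, 51.5, 17.8], [1.9, 51.6, 17.8]]
D [[-0.0, -7.6, -0.0], [-0.0, -7.7, -0.0], [-0.0, -7.6, -0.0], [-0.0, -7.6, -0.0], [-0.0, -7.6, -0.0]]
T [[4.2, 51.5, 17.3], [6.5, 51.5, 16.7], [8.6, 51.6, 15.6]]
D [[-0.0, -7.7, -0.0], [-0.0, -7.6, -0.0], [-0.0, -7.6, -0.0]]
```

>>> send_rows --translation '[[-34,39,-6],[-34,39,-6],[-34,39,-6],[-33,40,-6],[-33,40,-6]]' --dr '[[0,0,0.4],[0,0,0.5],[0,0,0.4],[0,0,0.5],[0,0,0.4]]' --grip '[60,24,24,24,24]'

```text
clock: 1.52
position: [298.5, -353.2, 261.7]
ee_rot: [-0.14, 0.99, -0.0, 0.0]
contact_force: [1.7, -0.3, 0.3]
gripper_width: 24.1
```

>>> send_rows --translation '[[-33,40,-6],[-32,41,-6],[-32,41,-6],[-32,41,-6],[-31,41,-6]]' --dr '[[0,0,0.4],[0,0,0.5],[0,0,0.4],[0,0,0.5],[0,0,0.4]]' --grip '[24,24,24,24,24]'

```text
clock: 2.15
position: [399.0, -114.0, 292.0]
ee_rot: [-0.122, 0.993, -0.0, 0.001]
contact_force: [1.0, -0.0, 0.2]
gripper_width: 23.6
```

>>> send_rows --translation '[[-31,42,-6],[-31,42,-6],[-7,52,16],[-5,52,17],[-3,52,18]]' --dr '[[0,0,0.4],[0,0,0.5],[0,-7.6,0],[0,-7.7,0],[0,-7.6,0]]' --grip '[24,24,24,24,24]'

```text
clock: 2.78
position: [426.9, 128.3, 258.2]
ee_rot: [-0.11, 0.976, 0.019, 0.189]
contact_force: [2.4, -1.9, 0.6]
gripper_width: 23.8
```

>>> send_rows --translation '[[0,52,18],[2,52,18],[4,51,17],[6,51,17],[9,51,16]]' --dr '[[0,-7.6,0],[0,-7.6,0],[0,-7.7,0],[0,-7.6,0],[0,-7.6,0]]' --grip '[24,24,24,24,24]'

```text
clock: 3.4
position: [422.3, 177.9, 298.3]
ee_rot: [-0.153, 0.916, 0.069, 0.364]
contact_force: [0.3, 0.7, 0.4]
gripper_width: 24.2
```

```bash
python3 - <<'E'
from h import *
np.set_printoptions(precision=3,suppress=True)
s=arm.read_state();print(s['joints'],s['position'],s['joint_vel'])
save('scene','s1.png')
E
```

```text
[ 0.582 -0.281 -1.069  1.338 -0.162 -3.096] [422.295 177.911 298.26 ] [ 0.414 -0.515  0.006 -0.015  0.047 -0.002]
```

View pics/s1.png

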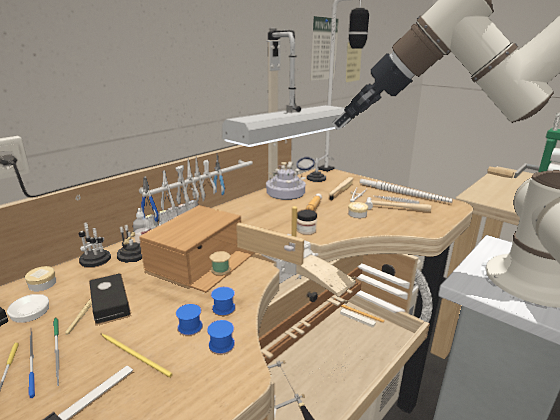

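```bash
cat > d.py <<'E'
from h import *
import json,itertools
np.set_printoptions(precision=3,suppress=True)
s=arm.read_state()
D=[([-0.991,0.385,0.008,0,-1.194,-0.259],[197.094,-593.088,231.312],None)]
import os
data=json.load(open('data.json')) if os.path.exists('data.json') else []
data.append([list(map(float,s['joints'])),list(map(float,s['position'])),list(map(float,s['ee_rot']))])
json.dump(data,open('data.json','w'))
E
python3 - <<'E'
import json
json.dump([[[-0.991,0.385,0.008,0,-1.194,-0.259],[197.094,-593.088,231.312],[-0.16,0.987,0,0]]],open('data.json','w'))
E
python3 d.py
python3 - <<'E'
from h import *
import json,itertools
np.set_printoptions(precision=3,suppress=True)
data=json.load(open('data.json'))
E=lambda ax,a:R.from_euler(ax,a)
for s4,s5,s6 in itertools.product([1,-1],repeat=3):
    T=[]
    for q,p,o in data:
        m=E('z',q[0])*E('y',q[1]+q[2])*E('x',s4*q[3])*E('y',s5*q[4])*E('x',s6*q[5])
        T.append(m.inv()*R.from_quat(o))
    print(s4,s5,s6,np.degrees((T[0].inv()*T[1]).magnitude()));
    print(T[0].as_matrix().round(2).tolist())
s=arm.read_state();print(s['joints'],s['joint_vel'],s['position'])
E
```

```text
1 1 1 56.391398289156186
[[-0.18, -0.67, -0.72], [-0.98, 0.07, 0.18], [-0.07, 0.74, -0.67]]
1 1 -1 75.33683209846699
[[-0.18, -0.67, -0.72], [-0.89, 0.42, -0.18], [0.42, 0.61, -0.67]]
1 -1 1 177.11888948513385
[[0.0, 0.02, 1.0], [-0.87, 0.49, -0.0], [-0.49, -0.87, 0.02]]
1 -1 -1 166.3784292495377
[[0.0, 0.02, 1.0], [-1.0, -0.0, 0.0], [0.0, -1.0, 0.02]]
-1 1 1 168.77553718151788
[[-0.18, -0.67, -0.72], [-0.98, 0.07, 0.18], [-0.07, 0.74, -0.67]]
-1 1 -1 161.78171291898136
[[-0.18, -0.67, -0.72], [-0.89, 0.42, -0.18], [0.42, 0.61, -0.67]]
-1 -1 1 130.19652529232184
[[0.0, 0.02, 1.0], [-0.87, 0.49, -0.0], [-0.49, -0.87, 0.02]]
-1 -1 -1 122.40499157275386
[[0.0, 0.02, 1.0], [-1.0, -0.0, 0.0], [0.0, -1.0, 0.02]]
[ 0.589 -0.288 -1.068  1.337 -0.16  -3.096] [ 0.058  0.037  0.009 -0.043  0.     0.001] [420.517 180.891 301.629]
```

```bash
python3 d.py; python3 - <<'E'
from h import *
import json,itertools
np.set_printoptions(precision=3,suppress=True)
data=json.load(open('data.json'))
E=lambda ax,a:R.from_euler(ax,a)
for s4,s6 in itertools.product([1,-1],repeat=2):
    T=[]
    for q,p,o in data:
        m=E('z',q[0])*E('y',q[1]-q[2])*E('x',s4*q[3])*E('y',-q[4])*E('x',s6*q[5])
        T.append(m.inv()*R.from_quat(o))
    print(s4,s6,[np.degrees((T[0].inv()*t).magnitude()) for t in T[1:]]);
    print(T[0].as_matrix().round(2).tolist())
E
```

```text
1 1 [np.float64(172.33245532356275), np.float64(172.33245532356275)]
[[0.0, 0.0, 1.0], [-0.87, 0.49, -0.0], [-0.49, -0.87, 0.0]]
1 -1 [np.float64(153.2237185274649), np.float64(153.2237185274649)]
[[0.0, 0.0, 1.0], [-1.0, -0.0, 0.0], [0.0, -1.0, 0.0]]
-1 1 [np.float64(34.83479944654982), np.float64(34.83479944654982)]
[[0.0, 0.0, 1.0], [-0.87, 0.49, -0.0], [-0.49, -0.87, 0.0]]
-1 -1 [np.float64(0.03752324254569466), np.float64(0.03752324254569466)]
[[0.0, 0.0, 1.0], [-1.0, -0.0, 0.0], [0.0, -1.0, 0.0]]
```

>>> send_rows --translation '[[0,0,-4],[0,0,-4],[0,0,-4],[0,0,-4],[0,0,-4]]' --dr '[[0,7,0],[0,7,0],[0,7,0],[0,7,0],[0,7,0]]' --grip '[24,24,24,24,24]'

```text
clock: 4.08
position: [433.4, 170.2, 330.2]
ee_rot: [-0.155, 0.975, 0.025, 0.159]
contact_force: [0.7, -0.7, 0.2]
gripper_width: 23.9
```

```bash
python3 d.py; tail -c 300 data.json
```

```text
, 0.36668250337410846]], [[0.8253355484719599, -0.12819802259776303, -0.45838084648840005, 0.18926378330120258, -0.9646485767417867, -2.1670813774620683], [433.4048379968187, 170.24450418038415, 330.2473320150732], [-0.15504208809633926, 0.9747316610608839, 0.02543645244163699, 0.1587864185986995]]]
```

>>> send_rows --translation '[[30,30,0],[30,30,0],[30,30,0],[20,30,0],[0,30,0]]' --dr '[[0,3,0],[0,3,0],[0,3,0],[0,0,0],[0,0,0]]' --grip '[24,24,24,24,24]'

```text
clock: 4.7
position: [285.4, 279.3, 301.5]
ee_rot: [-0.156, 0.984, 0.013, 0.083]
contact_force: [-0.2, 0.4, 0.8]
gripper_width: 24.0
```

```bash
python3 d.py; tail -c 300 data.json
```

```text
9, 0.1587864185986995]], [[1.2983817343135107, -0.15210797521131184, -0.5089154265425999, 0.15633932843676931, -1.1253881498014597, -2.615692277948993], [285.36249323970094, 279.33772797594446, 301.5015354059427], [-0.15613901300903366, 0.984125434571061, 0.012739639941151317, 0.08339927590245994]]]
```

```bash
cat > kin.py <<'E'
from h import *
import json
from scipy.optimize import least_squares
np.set_printoptions(precision=3,suppress=True)
E=lambda ax,a:R.from_euler(ax,a)
M=R.from_matrix([[0,0,1],[-1,0,0],[0,-1,0]])
def fk(q,P):
    a1,y1,d1,bx,bz,cx,cz,ey,ez,gx=P
    A=E('z',q[0]);B=E('y',q[1]);F=E('y',q[1]-q[2]);W=E('x',-q[3]);V=E('y',-q[4])
    p=A.apply(np.array([a1,y1,d1])+B.apply([bx,0,bz])+F.apply(np.array([cx,0,cz])+W.apply(np.array([0,ey,ez])+V.apply([gx,0,0]))))
    return p,A*F*W*V*E('x',-q[5])*M
def fit():
    data=json.load(open('data.json'))
    pr=np.array([0,0,250,0,400,400,0,-130,0,300.]);sg=np.array([.3,.3,100,.3,100,100,.3,100,.3,100])*30
    def f(P): return np.r_[np.concatenate([fk(q,P)[0]-np.array(p) for q,p,o in data]),(P-pr)/sg*.3]
    r=least_squares(f,pr);return r.x,r.fun
if __name__=='__main__':
    P,fu=fit();print(P);print(fu)
    np.save('P.npy',P)
E
python3 kin.py
```

```text
[   1.494   -0.649  159.82     0.075  564.45   419.951    0.001 -159.309
    0.525  297.505]
[ 0.07   0.046 -0.003 -0.004  0.003 -0.003 -0.004  0.003 -0.003  0.002
 -0.055 -0.031  0.064  0.025  0.039  0.05  -0.022 -0.009  0.002  0.016
  0.002  0.    -0.003  0.018 -0.   ]
```

```bash
cat >> kin.py <<'E'
LO=np.array([-3.14,-1.21,-1.07,-3.16,-2.99,-3.1]);HI=np.array([3.14,2.06,1.41,2.05,-0.16,3.1])
Pk=np.load('P.npy') if __import__('os').path.exists('P.npy') else None
def ik(p,Rt,seed,m=0.03):
    def f(q):
        pp,rr=fk(q,Pk);return np.r_[(pp-p)/100,(rr.inv()*Rt).as_rotvec()]
    s=np.clip(seed,LO+m+1e-3,HI-m-1e-3)
    r=least_squares(f,s,bounds=(LO+m,HI-m),max_nfev=60);return r.x,np.abs(r.fun).max()
def allik(p,Rt,n=60,rng=np.random.default_rng(0)):
    S=[]
    for k in range(n):
        q,e=ik(p,Rt,rng.uniform(LO,HI))
        if e<1e-3 and not any(np.abs(q-t).max()<.05 for t in S):S.append(q)
    return S
def elbow(q):
    A=E('z',q[0]);B=E('y',q[1]);F=E('y',q[1]-q[2]);W=E('x',-q[3])
    e=A.apply(np.array([0,0,Pk[2]])+B.apply([0,0,Pk[4]]))
    w1=e+A.apply(F.apply([Pk[5],0,0]));w2=w1+(A*F*W).apply([0,Pk[7],0]);return e,w1,w2
E
python3 - <<'E'
from kin import *
al=np.radians(29)
for f in (0,1):
  for x in (-165,-17):
    for q in allik(cup(x,19,21),orient(al,f)):
        print(f,x,q,[e.round() for e in elbow(q)])
E
python3 - <<'E'
from kin import *
p,r=cur();print(len(allik(p,r,30)))
for a in (25,35,45,55,65):
 for dy in (-40,-20,0,20,40):
  for f in (0,1):
   for x in (-150,-17):
    S=allik(cup(x,19,21),orient(np.radians(a),f,YAW+np.radians(dy)),25)
    for q in S: print(a,dy,f,x,q)
E
```

```text
1
25 -40 0 -150 [ 1.218  0.794 -0.712  1.422 -1.143  1.642]
25 -40 0 -17 [ 1.022  0.868 -0.495  1.55  -1.129  1.801]
25 -40 1 -150 [ 1.218  0.794 -0.712  1.422 -1.143 -1.5  ]
25 -40 1 -17 [ 1.022  0.868 -0.495  1.55  -1.129 -1.341]
25 20 0 -150 [ 0.41   0.778 -0.895 -2.982 -1.235  1.589]
25 20 0 -17 [ 0.363  0.771 -0.568 -2.897 -0.909  1.509]
25 20 1 -150 [ 0.41   0.778 -0.895 -2.982 -1.235 -1.553]
25 20 1 -17 [ 0.363  0.771 -0.568 -2.897 -0.909 -1.632]
25 40 0 -150 [ 0.267  0.735 -0.667 -2.425 -1.004  1.449]
25 40 0 -17 [ 0.297  0.748 -0.311 -2.252 -0.756  1.137]
25 40 1 -150 [ 0.267  0.735 -0.667 -2.425 -1.004 -1.693]
25 40 1 -17 [ 0.297  0.748 -0.311 -2.252 -0.756 -2.004]
35 -40 0 -150 [ 1.183  0.717 -0.713  1.391 -0.978  1.741]
35 -40 0 -17 [ 1.003  0.805 -0.484  1.469 -0.961  1.915]
35 -40 1 -150 [ 1.183  0.717 -0.713  1.391 -0.978 -1.401]
35 -40 1 -17 [ 1.003  0.805 -0.484  1.469 -0.961 -1.227]
35 20 0 -150 [ 0.423  0.641 -0.824 -2.975 -0.856  1.549]
35 20 0 -17 [ 0.38   0.686 -0.478 -2.839 -0.565  1.427]
35 20 1 -150 [ 0.423  0.641 -0.824 -2.975 -0.856 -1.592]
35 20 1 -17 [ 0.
[... 1507 characters left out ...]
671 -0.482 -0.95 ]
65 -40 0 -150 [ 1.107  0.582 -0.595  0.879 -0.581  2.344]
65 -40 0 -17 [ 0.978  0.718 -0.282  0.754 -0.659  2.637]
65 -40 1 -150 [ 1.107  0.582 -0.595  0.879 -0.581 -0.797]
65 -40 1 -17 [ 0.978  0.718 -0.282  0.754 -0.659 -0.505]
65 -20 0 -150 [ 0.96   0.523 -0.759  1.392 -0.389  2.294]
65 -20 0 -17 [ 0.901  0.66  -0.452  1.057 -0.427  2.719]
65 -20 1 -150 [ 0.96   0.523 -0.759  1.392 -0.389 -0.847]
65 -20 1 -17 [ 0.901  0.66  -0.452  1.057 -0.427 -0.423]
65 0 0 -17 [ 0.728  0.618 -0.566  1.581 -0.204  2.671]
65 0 1 -17 [ 0.728  0.618 -0.566  1.581 -0.204 -0.471]
65 40 0 -17 [ 0.851  0.637 -0.2   -0.106 -0.3   -1.402]
65 40 1 -17 [ 0.851  0.637 -0.2   -0.106 -0.3    1.739]
```

```bash
python3 - <<'E'
from kin import *
for a in (22,26,30):
 for dy in (4,8,12,16):
   for x in (-150,-80,-17):
    S=allik(cup(x,19,18),orient(np.radians(a),1,YAW+np.radians(dy)),12)
    for q in S: print(a,dy,x,q,[e.round() for e in elbow(q)])
E
```

```text
22 16 -150 [ 0.46   0.832 -0.937 -3.098 -1.385 -1.562] [array([374., 185., 540.]), array([300., 149., 128.]), array([223., 288., 129.])]
22 16 -80 [ 0.42   0.809 -0.773 -3.056 -1.199 -1.57 ] [array([373., 167., 549.]), array([369., 165., 129.]), array([291., 304., 129.])]
22 16 -17 [ 0.395  0.812 -0.622 -3.022 -1.051 -1.588] [array([378., 157., 548.]), array([431., 179., 132.]), array([353., 318., 130.])]
26 16 -150 [ 0.461  0.771 -0.919 -3.099 -1.237 -1.565] [array([352., 175., 565.]), array([307., 153., 148.]), array([230., 292., 148.])]
26 16 -80 [ 0.422  0.761 -0.755 -3.055 -1.062 -1.576] [array([355., 159., 569.]), array([376., 169., 149.]), array([299., 308., 148.])]
26 16 -17 [ 0.397  0.772 -0.602 -3.018 -0.921 -1.598] [array([363., 152., 564.]), array([439., 184., 152.]), array([360., 322., 149.])]
30 16 -150 [ 0.462  0.715 -0.896 -3.099 -1.087 -1.569] [array([331., 165., 586.]), array([316., 158., 167.]), array([239., 297., 167.])]
30 16 -80 [ 0.424  0.717 -0.73  -3.052 -0.924 -1.584] [array([338., 153., 585.]), array([385., 174., 169.]), array([307., 313., 167.])]
30 16 -17 [ 0.399  0.736 -0.575 -3.011 -0.789 -1.609] [array([349., 147., 578.]), array([448., 189., 172.]), array([369., 327., 167.])]
```

```bash
cat >> kin.py <<'E'
def rows(qs,start=None):
    """qs: list of joint vectors -> tool-frame rows from start pose"""
    p,r=start if start else cur();out=[]
    for q in qs:
        pp,rr=fk(q,Pk);t=r.inv().apply(pp-p).round(0);d=(r.inv()*rr).as_rotvec(degrees=True).round(1)
        out.append((t,d));p=p+r.apply(t);r=r*R.from_rotvec(d,degrees=True)
    for i in range(0,len(out),5):
        print('T',[o[0].astype(int).tolist() for o in out[i:i+5]]);print('D',[o[1].tolist() for o in out[i:i+5]])
    return p,r
def qpath(qa,qb,n): return [qa+(qb-qa)*k/n for k in range(1,n+1)]
E
python3 - <<'E'
from kin import *
s=arm.read_state();q0=np.array(s['joints']);print(q0,s['position'])
qt=ik(cup(-160,19,60),orient(np.radians(30),1,YAW+np.radians(16.5)),[.46,.715,-.896,-3.0,-1.087,-1.57]);print(qt)
qt=qt[0];n=30
prev=fk(q0,Pk)
for k,q in enumerate(qpath(q0,qt,n)):
    p,r=fk(q,Pk);print(k,p.round(),r.as_matrix()[:,2].round(2),np.linalg.norm(p-prev[0]).round(),np.degrees((prev[1].inv()*r).magnitude()).round(1),[e.round() for e in elbow(q)][1:]);prev=(p,r)
E
```

```text
[ 1.298 -0.152 -0.509  0.156 -1.125 -2.616] [285.362 279.338 301.502]
(array([ 0.463,  0.592, -0.906, -3.087, -0.974, -1.575]), np.float64(9.742281703584153e-10))
0 [265. 271. 269.] [ 0.06  0.04 -1.  ] 39.0 6.3 [array([ 93., 302., 558.]), array([246., 258., 565.])]
1 [242. 264. 240.] [-0.04  0.04 -1.  ] 38.0 6.3 [array([104., 306., 545.]), array([253., 251., 536.])]
2 [217. 259. 215.] [-0.14  0.05 -0.99] 36.0 6.3 [array([115., 310., 532.]), array([258., 244., 508.])]
3 [192. 256. 193.] [-0.24  0.07 -0.97] 34.0 6.2 [array([126., 312., 519.]), array([260., 235., 481.])]
4 [165. 256. 175.] [-0.32  0.09 -0.94] 32.0 6.2 [array([137., 314., 506.]), array([260., 227., 455.])]
5 [140. 259. 160.] [-0.4   0.13 -0.91] 30.0 6.3 [array([148., 315., 492.]), array([258., 218., 430.])]
6 [115. 264. 149.] [-0.47  0.18 -0.86] 28.0 6.3 [array([159., 315., 479.]), array([253., 209., 406.])]
7 [ 91. 272. 141.] [-0.53  0.23 -0.82] 26.0 6.3 [array([170., 315., 466.]), array([246., 201., 384.])]
8 [ 70. 283. 136.] [-0.57  0.3  -0.77] 25.0 6.3 [array([181., 313., 453.]), array([238., 194., 364.])]
9 [ 51. 29
[... 1472 characters left out ...]
 0.9  -0.32] 38.0 7.0 [array([296., 216., 269.]), array([145., 256., 238.])]
24 [275. 518. 133.] [ 0.4   0.85 -0.34] 40.0 7.1 [array([300., 206., 258.]), array([154., 266., 235.])]
25 [314. 509. 122.] [ 0.5   0.79 -0.37] 41.0 7.1 [array([303., 196., 248.]), array([165., 275., 231.])]
26 [352. 494. 109.] [ 0.58  0.71 -0.4 ] 43.0 7.2 [array([305., 186., 238.]), array([179., 282., 227.])]
27 [389. 474.  94.] [ 0.65  0.63 -0.43] 44.0 7.2 [array([307., 175., 228.]), array([194., 288., 222.])]
28 [424. 449.  78.] [ 0.71  0.53 -0.46] 46.0 7.2 [array([308., 165., 219.]), array([212., 291., 216.])]
29 [456. 420.  60.] [ 0.75  0.43 -0.5 ] 47.0 7.3 [array([309., 154., 209.]), array([230., 293., 209.])]
```

```bash
python3 - <<'E'
from kin import *
s=arm.read_state();q0=np.array(s['joints'])
qt=ik(cup(-160,19,60),orient(np.radians(30),1,YAW+np.radians(16.5)),[.46,.715,-.896,-3.0,-1.087,-1.57])[0]
n=25;Q=qpath(q0,qt,n)
for k,q in enumerate(Q): q[1]-=0.3*np.sin(np.pi*(k+1)/n)
for q in Q[::3]:print(fk(q,Pk)[0].round(),end=' ')
print();p,r=rows(Q);print(p,(r.inv()*fk(qt,Pk)[1]).magnitude())
E
```

```text
[259. 266. 275.] [168. 251. 221.] [ 81. 274. 204.] [ 22. 329. 216.] [ 15. 402. 244.] [ 71. 473. 263.] [186. 517. 247.] [331. 504. 178.] [456. 420.  60.] 
T [[33, -5, 21], [32, -2, 20], [30, -1, 19], [29, 2, 18], [27, 5, 18]]
D [[-3.2, 5.7, 2.7], [-3.5, 5.5, 2.8], [-3.9, 5.2, 2.9], [-4.2, 4.9, 3.0], [-4.4, 4.6, 3.0]]
T [[25, 6, 17], [23, 9, 17], [20, 11, 17], [18, 13, 15], [16, 15, 16]]
D [[-4.7, 4.3, 3.2], [-5.0, 4.0, 3.3], [-5.1, 3.7, 3.4], [-5.3, 3.4, 3.6], [-5.5, 2.9, 3.7]]
T [[12, 18, 15], [9, 20, 14], [6, 23, 14], [2, 25, 14], [-1, 29, 14]]
D [[-5.7, 2.6, 4.0], [-5.8, 2.1, 4.1], [-6.1, 1.7, 4.3], [-6.2, 1.1, 4.4], [-6.4, 0.5, 4.5]]
T [[-6, 31, 13], [-9, 34, 14], [-14, 37, 14], [-17, 40, 15], [-21, 42, 16]]
D [[-6.6, -0.0, 4.6], [-6.7, -0.7, 4.7], [-7.0, -1.2, 4.6], [-7.1, -1.9, 4.5], [-7.2, -2.5, 4.5]]
T [[-25, 45, 17], [-28, 47, 19], [-31, 50, 20], [-34, 50, 22], [-35, 52, 24]]
D [[-7.4, -3.0, 4.2], [-7.4, -3.6, 4.0], [-7.6, -4.1, 3.7], [-7.6, -4.6, 3.5], [-7.7, -4.9, 3.1]]
[456.237 419.322  60.386] 0.0009881203080993276
```

>>> send_rows --translation '[[33,-5,21],[32,-2,20],[30,-1,19],[29,2,18],[27,5,18]]' --dr '[[-3.2,5.7,2.7],[-3.5,5.5,2.8],[-3.9,5.2,2.9],[-4.2,4.9,3.0],[-4.4,4.6,3.0]]' --grip '[26,26,26,26,26]'

```text
clock: 5.32
position: [137.8, 254.6, 211.6]
ee_rot: [-0.038, 0.974, 0.15, -0.167]
contact_force: [0.2, -0.7, 0.7]
gripper_width: 26.1
```

>>> send_rows --translation '[[25,6,17],[23,9,17],[20,11,17],[18,13,15],[16,15,16]]' --dr '[[-4.7,4.3,3.2],[-5.0,4.0,3.3],[-5.1,3.7,3.4],[-5.3,3.4,3.6],[-5.5,2.9,3.7]]' --grip '[26,26,26,26,26]'

```text
clock: 5.95
position: [22.9, 329.2, 216.2]
ee_rot: [0.124, 0.874, 0.323, -0.342]
contact_force: [-0.1, 0.2, -1.2]
gripper_width: 25.9
```

```bash
python3 - <<'E'
from kin import *
s=arm.read_state();q=s['joints'];print(q,s['position'],fk(q,Pk)[0])
E
```

```text
[ 0.957 -0.139 -0.667 -1.142 -1.068 -2.198] [ 22.879 329.152 216.188] [ 23.947 328.796 216.587]
```

Tracking well, so I continue.

>>> send_rows --translation '[[12,18,15],[9,20,14],[6,23,14],[2,25,14],[-1,29,14]]' --dr '[[-5.7,2.6,4.0],[-5.8,2.1,4.1],[-6.1,1.7,4.3],[-6.2,1.1,4.4],[-6.4,0.5,4.5]]' --grip '[26,26,26,26,26]'

```text
clock: 6.58
position: [47.2, 452.1, 259.6]
ee_rot: [0.347, 0.698, 0.473, -0.412]
contact_force: [-0.3, 0.3, 0.3]
gripper_width: 26.0
```

>>> send_rows --translation '[[-6,31,13],[-9,34,14],[-14,37,14],[-17,40,15],[-21,42,16]]' --dr '[[-6.6,0,4.6],[-6.7,-0.7,4.7],[-7.0,-1.2,4.6],[-7.1,-1.9,4.5],[-7.2,-2.5,4.5]]' --grip '[26,26,26,26,26]'

```text
clock: 7.2
position: [236.4, 520.0, 229.9]
ee_rot: [0.611, 0.467, 0.542, -0.34]
contact_force: [-0.6, 0.7, 0.8]
gripper_width: 26.1
```

>>> send_rows --translation '[[-25,45,17],[-28,47,19],[-31,50,20],[-34,50,22],[-35,52,24]]' --dr '[[-7.4,-3.0,4.2],[-7.4,-3.6,4.0],[-7.6,-4.1,3.7],[-7.6,-4.6,3.5],[-7.7,-4.9,3.1]]' --grip '[26,26,26,26,26]'

```text
clock: 7.82
position: [455.8, 421.0, 63.0]
ee_rot: [0.839, 0.219, 0.483, -0.124]
contact_force: [-0.2, 0.5, 0.1]
gripper_width: 26.3
```

```bash
python3 d.py; python3 kin.py; python3 - <<'E'
from kin import *
s=arm.read_state();q=s['joints'];print(q,s['position'],fk(q,Pk)[0],tocup(s['position']))
p,r=cur();print(r.as_matrix())
save('scene','s2.png');save('top','t2.png')
Rt=orient(np.radians(30),1,YAW+np.radians(16.5))
a=plan(p,r,cup(-150,19,18),Rt,2)
a=plan(*a,cup(-128,19,18),Rt,1)
plan(*a,cup(-20,17,18),Rt,10)
E
```

```text
[   0.648   -0.067  159.932   -0.191  564.493  421.239    0.307 -159.873
   -0.013  297.065]
[ 0.105  0.026 -0.001  0.012  0.011  0.006  0.012  0.011  0.006 -0.034
 -0.099 -0.021  0.061  0.028  0.009 -0.009 -0.02   0.001  0.022 -0.002
 -0.009 -0.006  0.016  0.002  0.01  -0.003 -0.    -0.   ]
[ 0.469  0.579 -0.904 -3.101 -0.957 -1.572] [455.828 420.995  62.974] [455.819 420.975  62.975] [-159.665   20.453   62.974]
[[ 0.438  0.487  0.756]
 [ 0.246 -0.873  0.42 ]
 [ 0.865  0.002 -0.503]]
T [[-17.2, 2.0, 15.1], [-17.3, 2.0, 15.1]]
D [[0.2, 0.1, -0.0], [0.2, 0.1, -0.1]]
T [[10.6, 6.3, 18.3]]
D [[-0.0, -0.0, 0.0]]
T [[5.1, 3.3, 8.9], [5.2, 3.2, 8.9], [5.1, 3.3, 9.0], [5.2, 3.2, 8.9], [5.1, 3.3, 8.9]]
D [[-0.0, -0.0, 0.0], [-0.0, -0.0, 0.0], [-0.0, -0.0, 0.0], [-0.0, -0.0, 0.0], [-0.0, -0.0, 0.0]]
T [[5.1, 3.3, 8.9], [5.2, 3.2, 9.0], [5.1, 3.3, 8.9], [5.2, 3.3, 8.9], [5.1, 3.2, 8.9]]
D [[-0.0, -0.0, 0.0], [-0.0, -0.0, 0.0], [-0.0, -0.0, 0.0], [-0.0, -0.0, 0.0], [-0.0, -0.0, 0.0]]
```

View pics/s2.png

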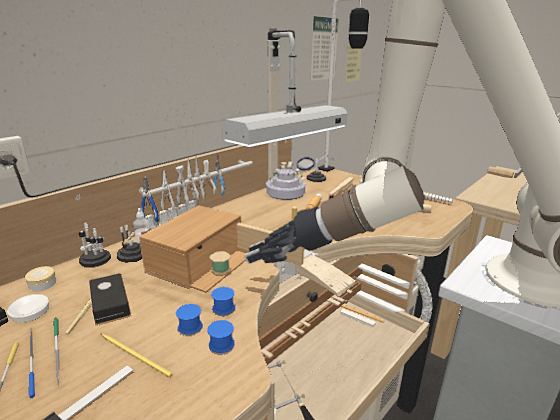

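View pics/t2.png

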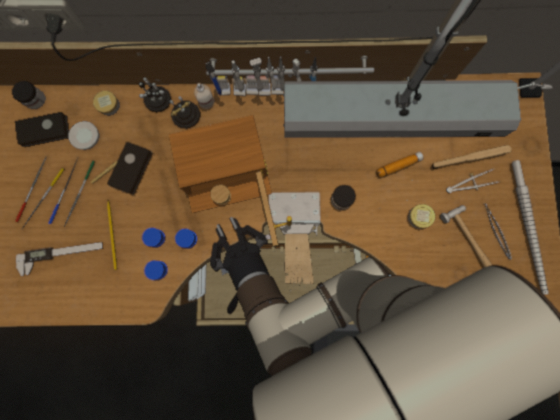

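The gripper (top view, about 235,225) is lined up in front of the spool at (220,194), clear of the door and the blue spools. Next: go down and push.

>>> send_rows --translation '[[-17,2,15],[-17,2,15],[11,6,18],[5.1,3.3,8.9],[5.1,3.3,8.9]]' --dr '[[0,0,0],[0,0,0],[0,0,0],[0,0,0],[0,0,0]]' --grip '[26,26,26,26,26]'

```text
clock: 8.55
position: [506.7, 432.3, 21.0]
ee_rot: [0.837, 0.22, 0.484, -0.126]
contact_force: [-0.0, -1.6, -0.1]
gripper_width: 26.2
```

>>> send_rows --translation '[[5.1,3.3,8.9],[5.1,3.3,8.9],[5.1,3.3,8.9],[0,0,0],[0,0,0]]' --dr '[[0,0,0],[0,0,0],[0,0,0],[0,0,0],[0,0,0]]' --grip '[26,26,26,26,26]'

```text
clock: 9.18
position: [538.2, 437.9, 20.1]
ee_rot: [0.838, 0.22, 0.483, -0.126]
contact_force: [-0.9, -0.4, -0.4]
gripper_width: 26.3
```

```bash
python3 - <<'E'
from kin import *
s=arm.read_state();print(tocup(s['position']),s['contact_force'],s['joints'])
p,r=cur()
for c in('scene','top'):
    save(c,c+'3.png')
    for t in ['spool_mid','door_pull']: print(c,t,[(np.round(tocup(d['xyz']),1).tolist(),round(d['confidence'],2)) for d in arm.place_of(t,c)])
im=cv2.imread('pics/scene3.png')[190:350,130:350]; cv2.imwrite('pics/s3z.png',cv2.resize(im,None,fx=3.6,fy=3.6,interpolation=cv2.INTER_CUBIC))
E
```

```text
[-75.63   18.427  20.095] [-0.888 -0.385 -0.399] [ 0.415  0.71  -0.715 -3.035 -0.901 -1.587]
scene spool_mid [([-53.4, 21.4, 22.9], 0.95), ([-145.6, 198.7, 19.1], 0.73), ([-222.7, 206.8, 16.2], 0.71), ([-169.8, 119.9, 17.0], 0.7)]
scene door_pull [([-185.3, -146.1, 103.8], 0.87)]
top spool_mid [([-164.2, 121.9, 17.9], 0.9), ([-52.9, 24.7, 27.2], 0.68), ([-225.7, 202.5, 18.4], 0.68), ([-146.5, 195.9, 14.7], 0.57)]
top door_pull [([-185.1, -143.2, 101.6], 0.63)]
```

View pics/s3z.png

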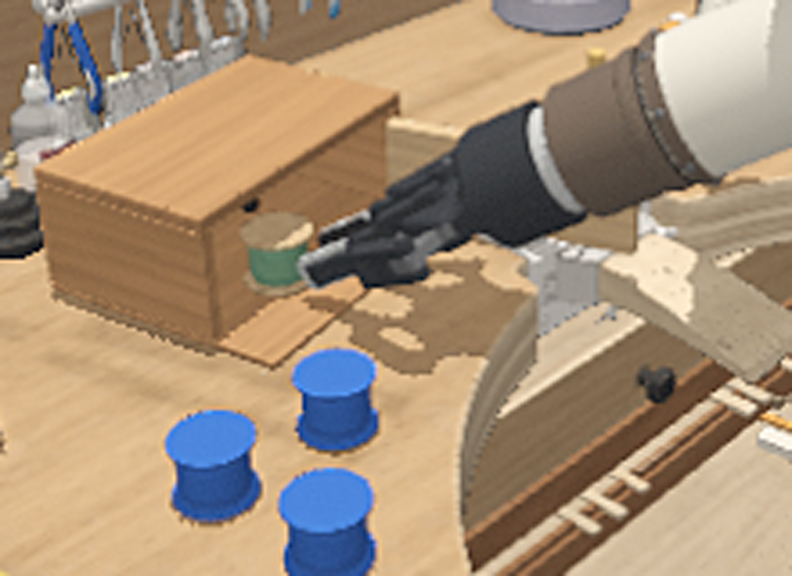

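The spool is upright at cupboard x ≈ -53, with the two fingers behind it. The wrist has nudged the door slightly wider, with negligible force. I'll push the rest while drifting slightly to +y and with less yaw.

```bash
python3 - <<'E'
from kin import *
p,r=cur();q=arm.read_state()['joints']
Rt=orient(np.radians(30),1,YAW+np.radians(14))
print(ik(cup(-24,26,18),Rt,q))
plan(p,r,cup(-24,26,18),Rt,8)
E
```

```text
(array([ 0.431,  0.736, -0.608, -3.094, -0.82 , -1.583]), np.float64(1.3837347934142482e-11))
T [[3.0, 0.9, 5.7], [3.0, 0.9, 5.7], [3.0, 0.8, 5.8], [2.9, 0.9, 5.7], [3.0, 0.7, 5.7]]
D [[-0.2, 0.0, 0.2], [-0.3, 0.0, 0.1], [-0.2, 0.0, 0.2], [-0.3, 0.0, 0.1], [-0.2, 0.0, 0.2]]
T [[3.0, 0.8, 5.7], [3.0, 0.7, 5.8], [3.0, 0.7, 5.7]]
D [[-0.3, 0.0, 0.1], [-0.2, 0.0, 0.2], [-0.3, 0.1, 0.1]]
```

>>> send_rows --translation '[[3,0.9,5.7],[3,0.9,5.7],[3,0.9,5.7],[3,0.9,5.7],[3,0.8,5.7]]' --dr '[[-0.2,0,0.2],[-0.3,0,0.1],[-0.2,0,0.2],[-0.3,0,0.1],[-0.2,0,0.2]]' --grip '[26,26,26,26,26]'

```text
clock: 10.1
position: [569.3, 449.9, 19.1]
ee_rot: [0.841, 0.209, 0.485, -0.12]
contact_force: [-0.3, -0.2, -0.5]
gripper_width: 25.9
```

>>> send_rows --translation '[[3,0.8,5.7],[3,0.7,5.7],[3,0.7,5.7],[0,0,0],[0,0,0]]' --dr '[[-0.3,0,0.1],[-0.2,0,0.2],[-0.3,0,0.1],[0,0,0],[0,0,0]]' --grip '[26,26,26,26,26]'

```text
clock: 10.72
position: [586.8, 456.7, 18.1]
ee_rot: [0.842, 0.203, 0.486, -0.116]
contact_force: [-0.1, -1.0, -1.0]
gripper_width: 26.2
```

```bash
python3 - <<'E'
from kin import *
s=arm.read_state();print(tocup(s['position']),s['contact_force'],s['joints'])
for c in('scene',):
    save(c,c+'4.png')
    for t in ['spool_mid','door_pull']: print(c,t,[(np.round(tocup(d['xyz']),1).tolist(),round(d['confidence'],2)) for d in arm.place_of(t,c)])
im=cv2.imread('pics/scene4.png')[190:350,130:350]; cv2.imwrite('pics/s4z.png',cv2.resize(im,None,fx=3.6,fy=3.6,interpolation=cv2.INTER_CUBIC))
E
```

```text
[-24.042  25.724  18.132] [-0.138 -1.045 -0.953] [ 0.431  0.734 -0.609 -3.094 -0.819 -1.582]
scene spool_mid [([-145.6, 199.4, 21.7], 0.92), ([-168.5, 120.7, 18.2], 0.89), ([-4.6, 26.0, 24.5], 0.57), ([-222.5, 203.5, 18.3], 0.57)]
scene door_pull []
```

View pics/s4z.png

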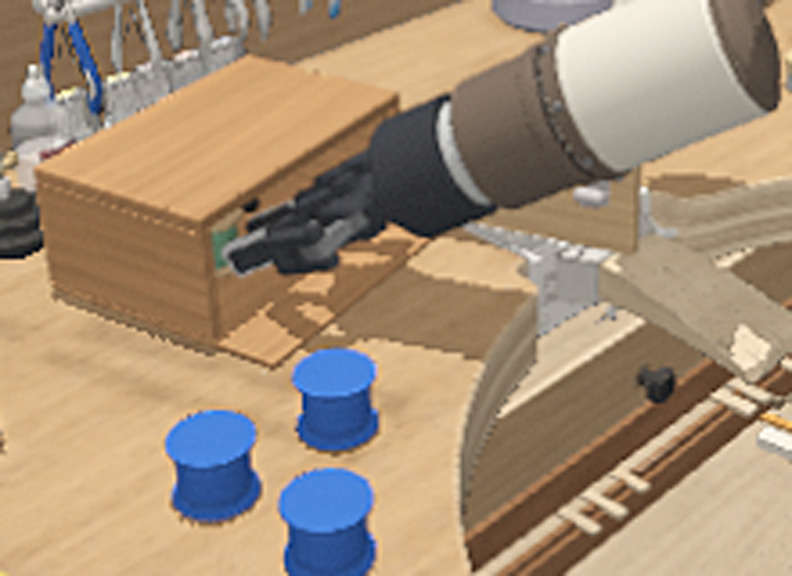

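```bash
cat >> kin.py <<'E'
def door(th):
    d=w*np.cos(th)-u*np.sin(th);o=-u*np.cos(th)-w*np.sin(th);return d,o
def pull(th,z=105):
    d,o=door(th);P=cup(-65,-87,0)+130*d+36*o;P[2]=z;return P
def vert(th,delta=0,sgn=1,tilt=0):
    # tool down, y axis along outward normal o (rotated by delta about z)
    d,o=door(th);y=R.from_rotvec([0,0,delta]).apply(o)*sgn;z=np.array([0,0,-1.]);x=np.cross(y,z)
    return R.from_matrix(np.c_[x,y,z])
E
python3 - <<'E'
from kin import *
for th in (1.7,1.55,1.0,0.5,0,-.19):
  for de in (-40,0,40):
   for sg in (1,-1):
    for q in allik(pull(th,90),vert(th,np.radians(de),sg),10): print(th,de,sg,pull(th,90)[:2].round(),q,elbow(q)[2].round())
E
```

```text
1.7 -40 1 [463. 259.] [ 0.816  0.376 -0.41  -0.    -0.784  0.413] [462. 258. 387.]
1.7 -40 -1 [463. 259.] [ 0.816  0.376 -0.41  -0.    -0.784 -2.728] [462. 258. 387.]
1.7 0 1 [463. 259.] [ 0.816  0.376 -0.41  -0.    -0.784  1.111] [462. 258. 387.]
1.7 0 -1 [463. 259.] [ 0.816  0.376 -0.41  -0.    -0.784 -2.03 ] [462. 258. 387.]
1.7 40 1 [463. 259.] [ 0.816  0.376 -0.41  -0.    -0.784  1.809] [462. 258. 387.]
1.7 40 -1 [463. 259.] [ 0.816  0.376 -0.41  -0.    -0.784 -1.332] [462. 258. 387.]
1.55 -40 1 [452. 276.] [ 0.854  0.375 -0.411 -0.    -0.784  0.225] [452. 275. 387.]
1.55 -40 -1 [452. 276.] [ 0.854  0.375 -0.411 -0.    -0.784 -2.917] [452. 275. 387.]
1.55 0 1 [452. 276.] [ 0.854  0.375 -0.411 -0.    -0.784  0.923] [452. 275. 387.]
1.55 0 -1 [452. 276.] [ 0.854  0.375 -0.411 -0.    -0.784 -2.219] [452. 275. 387.]
1.55 40 1 [452. 276.] [ 0.854  0.375 -0.411  0.    -0.784  1.621] [452. 275. 387.]
1.55 40 -1 [452. 276.] [ 0.854  0.375 -0.411 -0.    -0.784 -1.521] [452. 275. 387.]
1.0 -40 1 [438. 348.] [ 0.961  0.417 -0.34  -0.    -0.814 -0.432] [437. 347. 387.]
1.0 -40 -1 [438. 348.
[... 1094 characters left out ...]
  -0.964 -0.741] [507. 456. 387.]
0 0 -1 [508. 456.] [ 0.968  0.596 -0.011  0.    -0.964  2.4  ] [507. 456. 387.]
0 40 1 [508. 456.] [ 0.968  0.596 -0.011  0.    -0.964 -0.043] [507. 456. 387.]
-0.19 -40 1 [531. 466.] [ 0.948  0.633  0.06   0.    -0.998 -1.609] [531. 466. 387.]
-0.19 -40 -1 [531. 466.] [ 0.948  0.633  0.06  -0.    -0.998  1.532] [531. 466. 387.]
-0.19 0 1 [531. 466.] [ 0.948  0.633  0.06   0.    -0.998 -0.911] [531. 466. 387.]
-0.19 0 -1 [531. 466.] [ 0.948  0.633  0.06   0.    -0.998  2.23 ] [531. 466. 387.]
-0.19 40 1 [531. 466.] [ 0.948  0.633  0.06   0.    -0.998 -0.213] [531. 466. 387.]
-0.19 40 -1 [531. 466.] [ 0.948  0.633  0.06   0.    -0.998  2.928] [531. 466. 387.]
```

>>> send_rows --translation '[[0,0,-20],[0,0,-35],[0,0,-45],[0,0,-45],[0,0,-45]]' --dr '[[0,0,0],[0,0,0],[0,0,0],[0,0,0],[0,0,0]]' --grip '[26,26,26,26,26]'

```text
clock: 11.5
position: [439.2, 381.4, 113.9]
ee_rot: [0.842, 0.202, 0.486, -0.116]
contact_force: [0.5, 0.6, 0.4]
gripper_width: 26.1
```

```bash
python3 - <<'E'
from kin import *
s=arm.read_state();q0=np.array(s['joints']);print(tocup(s['position']),s['contact_force'],q0)
for c in('scene','top'):
    save(c,c+'5.png')
    for t in ['spool_mid','door_pull','door_strike']: print(c,t,[(np.round(tocup(d['xyz']),1).tolist(),round(d['confidence'],2)) for d in arm.place_of(t,c)])
im=cv2.imread('pics/scene5.png')[190:350,130:350]; cv2.imwrite('pics/s5z.png',cv2.resize(im,None,fx=3.6,fy=3.6,interpolation=cv2.INTER_CUBIC))
qt=ik(pull(1.7,170),vert(1.7),[.8,.37,-.4,-.05,-.8,1.1])[0]
n=25;Q=qpath(q0,qt,n)
for k,q in enumerate(Q): q[1]-=0.3*np.sin(np.pi*(k+1)/n)
for q in Q[::3]:print(fk(q,Pk)[0].round(),fk(q,Pk)[1].as_matrix()[:,2].round(1),elbow(q)[2].round())
print();p,r=rows(Q);print(p,(r.inv()*fk(qt,Pk)[1]).magnitude())
E
```

```text
[-184.781  -14.334  113.936] [0.529 0.565 0.401] [ 0.409  0.41  -0.962 -3.071 -0.848 -1.586]
scene spool_mid [([-226.9, 205.9, 16.5], 0.7), ([-167.5, 124.5, 21.2], 0.67), ([-144.3, 199.1, 18.0], 0.64), ([-0.5, 29.1, 23.2], 0.4)]
scene door_pull []
scene door_strike [([-216.4, -77.3, 58.4], 0.7)]
top spool_mid [([-165.2, 120.0, 17.8], 0.92), ([-145.0, 194.7, 17.4], 0.79), ([-222.6, 202.9, 16.1], 0.71)]
top door_pull [([-181.4, -144.5, 103.8], 0.86)]
top door_strike [([-212.9, -77.6, 57.1], 0.87)]
[417. 409. 142.] [ 0.7  0.5 -0.4] [194. 260. 272.]
[336. 460. 209.] [ 0.6  0.8 -0.3] [161. 235. 293.]
[255. 470. 238.] [ 0.3  0.9 -0.2] [153. 199. 305.]
[201. 446. 234.] [ 0.1  1.  -0.3] [174. 163. 318.]
[186. 402. 208.] [-0.1  0.9 -0.4] [218. 136. 338.]
[213. 349. 179.] [-0.2  0.7 -0.6] [278. 128. 367.]
[276. 298. 158.] [-0.2  0.5 -0.8] [345. 144. 402.]
[363. 264. 154.] [-0.2  0.3 -1. ] [410. 188. 437.]
[463. 259. 170.] [ 0.  0. -1.] [462. 258. 467.]

T [[20, -34, -23], [24, -29, -19], [26, -24, -18], [26, -20, -16], [25, -15, -15]]
D [[5.6, 4.4, -11.6], [4.9, 4.9, -12.0], [4.1, 5.2, -12.1], [3.4, 5.3, -12.4], [2.7, 5.4, -12.6]]
T [[23, -11, -14], [20, -8, -13], [18, -7, -12], [15, -6, -12], [13, -7, -11]]
D [[2.3, 5.2, -12.7], [1.8, 5.1, -12.8], [1.5, 5.1, -12.8], [1.2, 4.9, -12.8], [1.0, 4.8, -12.7]]
T [[11, -8, -11], [10, -9, -12], [11, -11, -11], [11, -13, -12], [13, -14, -12]]
D [[0.7, 4.9, -12.6], [0.6, 4.9, -12.5], [0.2, 5.0, -12.3], [-0.1, 5.1, -12.0], [-0.6, 5.3, -11.9]]
T [[16, -15, -11], [18, -15, -12], [21, -14, -11], [24, -13, -11], [26, -11, -11]]
D [[-1.1, 5.2, -11.7], [-1.6, 5.3, -11.5], [-2.2, 5.1, -11.4], [-2.9, 5.0, -11.2], [-3.4, 4.6, -11.1]]
T [[29, -9, -10], [30, -6, -10], [31, -3, -9], [33, 0, -10], [33, 3, -9]]
D [[-4.0, 4.3, -11.1], [-4.5, 3.8, -11.0], [-4.8, 3.3, -11.1], [-5.2, 2.7, -11.0], [-5.5, 2.3, -11.0]]
[462.555 258.424 169.614] 0.0011622335505380758
```

View pics/s5z.png

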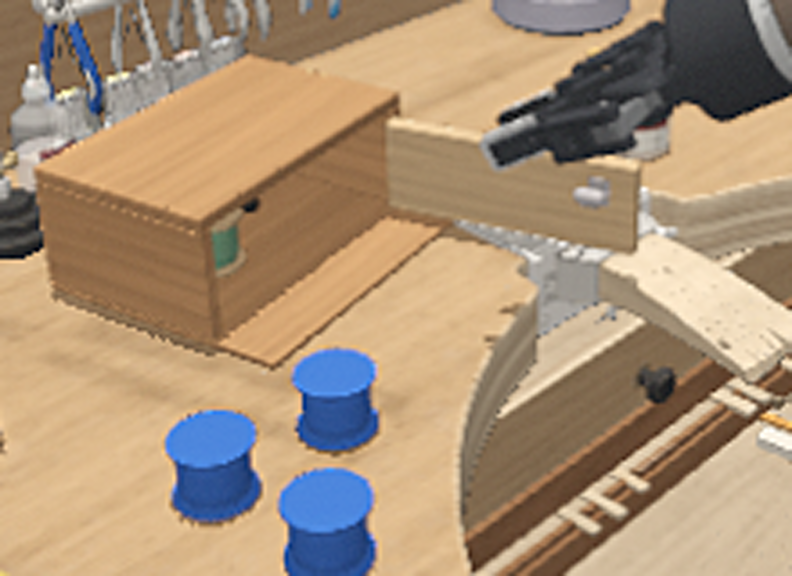

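View pics/top5.png

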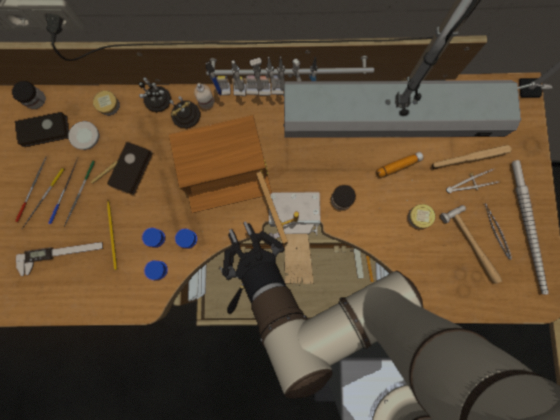

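```bash
python3 - <<'E'
from kin import *
s=arm.read_state();q0=np.array(s['joints'])
qt=ik(pull(1.737,160),vert(1.737),[.8,.37,-.4,-.05,-.8,1.1])[0];print(qt)
n=35;Q=qpath(q0,qt,n)
for k,q in enumerate(Q): q[1]-=0.3*np.sin(np.pi*(k+1)/n)
p,r=rows(Q);print(p,(r.inv()*fk(qt,Pk)[1]).magnitude(),pull(1.737))
E
```

```text
[ 0.806  0.291 -0.326  0.    -0.953  1.158]
T [[15, -24, -14], [17, -23, -14], [17, -19, -13], [19, -17, -12], [18, -14, -12]]
D [[4.1, 3.0, -8.4], [3.6, 3.4, -8.5], [3.3, 3.5, -8.6], [3.0, 3.6, -8.7], [2.5, 3.7, -8.9]]
T [[19, -12, -11], [17, -10, -10], [17, -7, -10], [16, -7, -9], [14, -5, -9]]
D [[2.2, 3.8, -9.0], [2.0, 3.7, -9.1], [1.6, 3.7, -9.1], [1.4, 3.7, -9.2], [1.2, 3.6, -9.2]]
T [[12, -5, -9], [12, -5, -8], [10, -4, -8], [9, -5, -9], [8, -6, -8]]
D [[1.1, 3.5, -9.2], [0.9, 3.4, -9.3], [0.7, 3.5, -9.2], [0.7, 3.4, -9.1], [0.5, 3.4, -9.1]]
T [[8, -6, -8], [7, -7, -8], [8, -8, -8], [8, -9, -8], [10, -9, -8]]
D [[0.4, 3.5, -9.1], [0.3, 3.5, -8.9], [0.2, 3.5, -8.8], [-0.1, 3.6, -8.8], [-0.3, 3.7, -8.7]]
T [[10, -10, -8], [11, -10, -8], [13, -11, -8], [15, -9, -8], [16, -10, -8]]
D [[-0.5, 3.7, -8.5], [-0.7, 3.7, -8.5], [-1.1, 3.7, -8.4], [-1.4, 3.7, -8.2], [-1.6, 3.6, -8.3]]
T [[17, -8, -7], [18, -8, -8], [20, -6, -7], [21, -6, -6], [21, -3, -7]]
D [[-2.0, 3.4, -8.1], [-2.3, 3.4, -8.1], [-2.6, 3.1, -8.1], [-2.9, 3.0, -8.0], [-3.1, 2.7, -8.0]]
T [[22, -3, -6], [23, 0, -6], [23, 1, -7], [24, 2, -6], [24, 4, -6]]
D [[-3.3, 2.4, -8.1], [-3.6, 2.2, -8.0], [-3.7, 1.9, -8.0], [-3.8, 1.6, -8.0], [-3.9, 1.4, -8.1]]
[466.35  254.53  160.164] 0.0007255084473873239 [465.962 254.541 105.   ]
```

>>> send_rows --translation '[[15,-24,-14],[17,-23,-14],[17,-19,-13],[19,-17,-12],[18,-14,-12]]' --dr '[[4.1,3.0,-8.4],[3.6,3.4,-8.5],[3.3,3.5,-8.6],[3.0,3.6,-8.7],[2.5,3.7,-8.9]]' --grip '[26,26,26,26,26]'

```text
clock: 12.52
position: [349.0, 455.3, 198.4]
ee_rot: [0.601, 0.542, 0.583, -0.079]
contact_force: [-0.2, 0.2, -0.2]
gripper_width: 26.0
```

>>> send_rows --translation '[[19,-12,-11],[17,-10,-10],[17,-7,-10],[16,-7,-9],[14,-5,-9]]' --dr '[[2.2,3.8,-9.0],[2.0,3.7,-9.1],[1.6,3.7,-9.1],[1.4,3.7,-9.2],[1.2,3.6,-9.2]]' --grip '[26,26,26,26,26]'

```text
clock: 13.15
position: [253.2, 468.6, 234.5]
ee_rot: [0.238, 0.75, 0.617, 0.024]
contact_force: [0.7, -0.4, -0.4]
gripper_width: 26.1
```

>>> send_rows --translation '[[12,-5,-9],[12,-5,-8],[10,-4,-8],[9,-5,-9],[8,-6,-8]]' --dr '[[1.1,3.5,-9.2],[0.9,3.4,-9.3],[0.7,3.5,-9.2],[0.7,3.4,-9.1],[0.5,3.4,-9.1]]' --grip '[26,26,26,26,26]'

```text
clock: 13.78
position: [195.7, 434.5, 222.6]
ee_rot: [-0.165, 0.798, 0.562, 0.142]
contact_force: [0.3, -0.5, 0.4]
gripper_width: 26.1
```

>>> send_rows --translation '[[8,-6,-8],[7,-7,-8],[8,-8,-8],[8,-9,-8],[10,-9,-8]]' --dr '[[0.4,3.5,-9.1],[0.3,3.5,-8.9],[0.2,3.5,-8.8],[-0.1,3.6,-8.8],[-0.3,3.7,-8.7]]' --grip '[26,26,26,26,26]'

```text
clock: 14.4
position: [195.9, 376.2, 188.4]
ee_rot: [-0.535, 0.693, 0.431, 0.219]
contact_force: [-1.4, -0.6, -0.1]
gripper_width: 26.0
```

>>> send_rows --translation '[[10,-10,-8],[11,-10,-8],[13,-11,-8],[15,-9,-8],[16,-10,-8]]' --dr '[[-0.5,3.7,-8.5],[-0.7,3.7,-8.5],[-1.1,3.7,-8.4],[-1.4,3.7,-8.2],[-1.6,3.6,-8.3]]' --grip '[34,34,34,34,34]'

```text
clock: 15.02
position: [252.2, 312.2, 156.9]
ee_rot: [0.816, -0.464, -0.265, -0.219]
contact_force: [-0.1, 0.0, 0.1]
gripper_width: 34.1
```

```bash
python3 - <<'E'
from kin import *
s=arm.read_state();q=s['joints'];print(q,s['position'],fk(q,Pk)[0])
s=arm.read_state()
qt=ik(pull(1.737,160),vert(1.737),[.8,.37,-.4,-.05,-.8,1.1])[0];print(qt)
E
```

```text
[ 0.692  0.092 -0.507 -0.874 -0.924  0.377] [252.213 312.218 156.939] [252.497 311.814 156.884]
[ 0.806  0.291 -0.326  0.    -0.953  1.158]
```

>>> send_rows --translation '[[17,-8,-7],[18,-8,-8],[20,-6,-7],[21,-6,-6],[21,-3,-7]]' --dr '[[-2.0,3.4,-8.1],[-2.3,3.4,-8.1],[-2.6,3.1,-8.1],[-2.9,3.0,-8.0],[-3.1,2.7,-8.0]]' --grip '[34,34,34,34,34]'

```text
clock: 15.65
position: [347.9, 264.6, 144.9]
ee_rot: [0.972, -0.151, -0.112, -0.138]
contact_force: [0.1, -0.6, -0.2]
gripper_width: 34.2
```

>>> send_rows --translation '[[22,-3,-6],[23,0,-6],[23,1,-7],[24,2,-6],[24,4,-6]]' --dr '[[-3.3,2.4,-8.1],[-3.6,2.2,-8.0],[-3.7,1.9,-8.0],[-3.8,1.6,-8.0],[-3.9,1.4,-8.1]]' --grip '[34,34,34,34,34]'

```text
clock: 16.27
position: [466.3, 254.5, 159.7]
ee_rot: [0.98, 0.198, -0.0, 0.001]
contact_force: [0.2, 0.2, 0.6]
gripper_width: 34.0
```

```bash
python3 - <<'E'
from kin import *
s=arm.read_state();q=s['joints'];print(q,s['position'],R.from_quat(s['ee_rot']).as_matrix(),vert(1.737).as_matrix())
for c in('scene','top'):
    save(c,c+'6.png')
    for t in ['spool_mid','door_pull','door_strike']: print(c,t,[(np.round(d['xyz'],1).tolist(),round(d['confidence'],2)) for d in arm.place_of(t,c)])
im=cv2.imread('pics/scene6.png')[150:310,160:380]; cv2.imwrite('pics/s6z.png',cv2.resize(im,None,fx=3.6,fy=3.6,interpolation=cv2.INTER_CUBIC))
E
```

```text
[ 0.806  0.293 -0.325  0.003 -0.955  1.161] [466.289 254.464 159.714] [[ 0.922  0.388  0.   ]
 [ 0.388 -0.922 -0.003]
 [-0.001  0.003 -1.   ]] [[ 0.924  0.383  0.   ]
 [ 0.383 -0.924  0.   ]
 [ 0.     0.    -1.   ]]
scene spool_mid [([355.5, 588.3, 14.7], 0.95), ([432.1, 597.8, 19.2], 0.89), ([607.5, 463.8, 21.1], 0.6), ([426.7, 519.6, 19.5], 0.6)]
scene door_pull [([467.6, 255.1, 105.4], 0.59)]
scene door_strike [([424.5, 315.8, 60.2], 0.72)]
top spool_mid [([428.9, 519.6, 22.4], 0.8), ([474.1, -35.5, -0.0], 0.67), ([432.7, 589.8, 14.5], 0.65), ([351.4, 582.6, 19.0], 0.59)]
top door_pull []
top door_strike []
```

View pics/s6z.png

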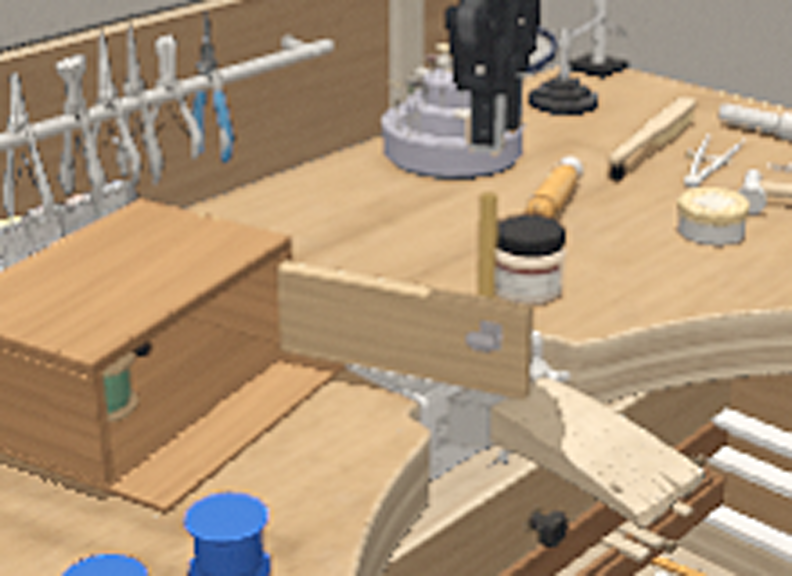

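The tool is above the brass post, which shows at (488,245) in the zoomed view. The spool is inside at the left. I lower the fingers around the post and swing the door along its arc.

>>> send_rows --translation '[[0,0,17],[0,0,17],[0,0,17],[0,0,16],[0,0,0]]' --dr '[[0,0,0],[0,0,0],[0,0,0],[0,0,0],[0,0,0]]' --grip '[34,34,34,34,34]'

```text
clock: 17.3
position: [464.6, 253.3, 92.7]
ee_rot: [0.981, 0.195, -0.001, 0.001]
contact_force: [0.2, -0.4, 0.8]
gripper_width: 34.0
```

>>> send_rows --translation '[[-2.1,-9.1,0],[-3.7,-18.4,0],[-3.7,-18.4,0],[-3.7,-18.4,0],[-3.7,-18.4,0]]' --dr '[[0,0,4],[0,0,8],[0,0,8],[0,0,8],[0,0,8]]' --grip '[34,34,34,34,34]'

```text
clock: 17.92
position: [437.0, 332.9, 94.6]
ee_rot: [0.993, -0.119, 0.0, -0.0]
contact_force: [0.5, -0.8, -0.6]
gripper_width: 33.7
```

```bash
python3 - <<'E'
from kin import *
s=arm.read_state();q=s['joints'];print(q,s['position'],s['contact_force'])
x=R.from_quat(s['ee_rot']).as_matrix()[:,1]
th=np.arctan2(-x@w,-x@u);print(th,pull(th,92),s['position']-pull(th,92))
for c in('scene','top'):
    save(c,c+'7.png')
    for t in ['spool_mid','door_pull','door_strike']: print(c,t,[(np.round(d['xyz'],1).tolist(),round(d['confidence'],2)) for d in arm.place_of(t,c)])
im=cv2.imread('pics/scene7.png')[150:310,160:380]; cv2.imwrite('pics/s7z.png',cv2.resize(im,None,fx=3.6,fy=3.6,interpolation=cv2.INTER_CUBIC))
E
```

```text
[ 0.946  0.397 -0.359  0.    -0.814  0.385] [437.004 332.856  94.627] [ 0.503 -0.845 -0.615]
1.1045684844606911 [437.419 333.432  92.   ] [-0.415 -0.577  2.627]
scene spool_mid [([430.4, 598.6, 21.0], 0.8), ([424.0, 517.0, 18.7], 0.75), ([605.9, 463.8, 25.5], 0.69), ([352.2, 585.6, 15.6], 0.59)]
scene door_pull [([443.3, 317.2, 104.5], 0.85)]
scene door_strike [([429.0, 391.0, 59.9], 0.95), ([575.4, 337.8, 43.5], 0.27)]
top spool_mid [([434.6, 593.9, 18.3], 0.84), ([429.7, 518.8, 17.7], 0.78), ([353.0, 583.1, 20.1], 0.69)]
top door_pull []
top door_strike []
```

View pics/s7z.png

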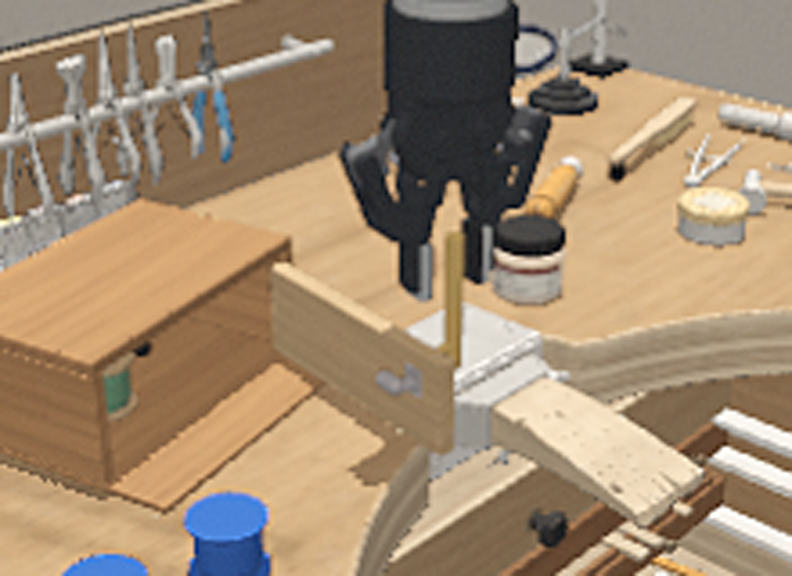

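The post sits between the fingers and the door follows. I continue.

>>> send_rows --translation '[[-3.7,-18.4,0],[-3.7,-18.4,0],[-3.7,-18.4,0],[-3.1,-13.8,0],[-2.1,-9.1,0]]' --dr '[[0,0,8],[0,0,8],[0,0,8],[0,0,6],[0,0,4]]' --grip '[34,34,34,34,34]'

```text
clock: 18.95
position: [457.8, 408.2, 93.4]
ee_rot: [0.915, -0.403, 0.0, 0.0]
contact_force: [-0.4, -0.2, 1.4]
gripper_width: 34.1
```

```bash
cat > st.py <<'E'
from kin import *
s=arm.read_state()
x=R.from_quat(s['ee_rot']).as_matrix()[:,1]
th=np.arctan2(-x@w,-x@u);e=s['position']-pull(th,92);d,o=door(th)
P=s['position']-cup(-65,-87,0)
print('clk',s['clock'],'th_tool',round(th,3),'err d,o,z',round(e@d,2),round(e@o,2),round(e[2],2),'F d,o,z',round(s['contact_force']@d,2),round(s['contact_force']@o,2),round(s['contact_force'][2],2))
E
python3 st.py
python3 - <<'E'
from kin import *
c='scene';save(c,c+'8.png')
for t in ['door_pull','door_strike']: print(c,t,[(np.round(d['xyz'],1).tolist(),round(d['confidence'],2)) for d in arm.place_of(t,c)])
im=cv2.imread('pics/scene8.png')[150:310,160:380]; cv2.imwrite('pics/s8z.png',cv2.resize(im,None,fx=3.6,fy=3.6,interpolation=cv2.INTER_CUBIC))
E
```

```text
clk 18.95 th_tool 0.514 err d,o,z -0.62 0.8 1.37 F d,o,z 0.07 0.44 1.37
scene door_pull [([458.0, 391.6, 106.1], 0.69)]
scene door_strike [([478.7, 458.8, 61.8], 0.87)]
```

View pics/s8z.png

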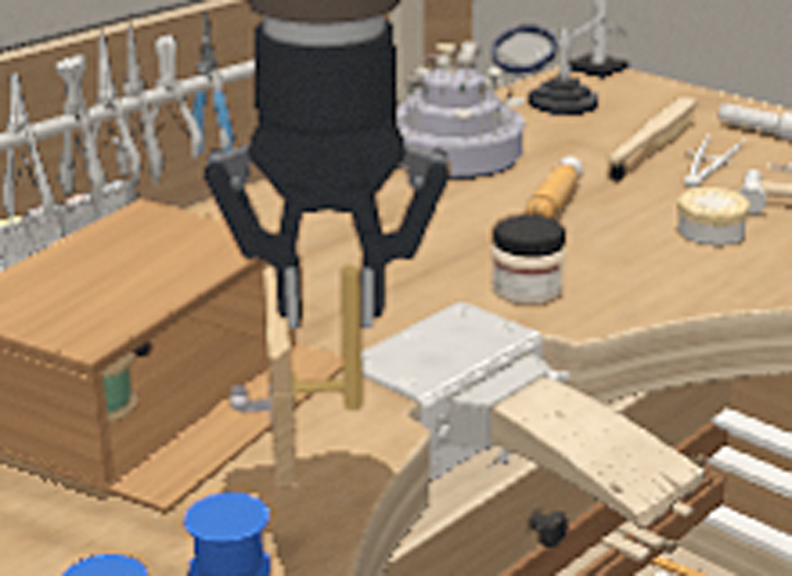

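>>> send_rows --translation '[[-2,-8.2,0],[-2,-8.2,0],[-2,-8.2,0],[-2,-8.2,0],[-2,-8.2,0]]' --dr '[[0,0,3.6],[0,0,3.6],[0,0,3.6],[0,0,3.6],[0,0,3.6]]' --grip '[34,34,34,34,34]'

```text
clock: 19.73
position: [484.9, 439.4, 93.5]
ee_rot: [0.841, -0.541, -0.0, 0.0]
contact_force: [0.3, -1.2, -0.3]
gripper_width: 33.8
```

```bash
python3 st.py
```

```text
clk 19.725 th_tool 0.201 err d,o,z -1.15 1.24 1.46 F d,o,z -1.22 0.28 -0.32
```

>>> send_rows --translation '[[-0.6,-2.3,0],[-0.6,-2.3,0],[-0.6,-2.3,0],[0,0,0],[0,0,0]]' --dr '[[0,0,1],[0,0,1],[0,0,1],[0,0,0],[0,0,0]]' --grip '[34,34,34,34,34]'

```text
clock: 20.35
position: [490.7, 444.5, 93.6]
ee_rot: [0.827, -0.562, 0.0, -0.0]
contact_force: [0.2, -0.2, -0.6]
gripper_width: 34.0
```

```bash
python3 st.py
```

```text
clk 20.35 th_tool 0.15 err d,o,z -0.65 0.49 1.6 F d,o,z -0.29 -0.07 -0.57
```

>>> send_rows --translation '[[-0.6,-2.3,0],[-0.6,-2.3,0],[0,0,0],[0,0,0],[0,0,0]]' --dr '[[0,0,1],[0,0,1],[0,0,0],[0,0,0],[0,0,0]]' --grip '[34,34,34,34,34]'

```text
clock: 20.98
position: [494.6, 447.2, 93.6]
ee_rot: [0.817, -0.577, 0.0, -0.0]
contact_force: [0.6, 1.0, 0.2]
gripper_width: 34.0
```

```bash
python3 st.py; python3 - <<'E'
from kin import *
c='scene';save(c,c+'9.png')
for t in ['door_pull','door_strike']: print(c,t,[(np.round(tocup(d['xyz']),1).tolist(),round(d['confidence'],2)) for d in arm.place_of(t,c)])
im=cv2.imread('pics/scene9.png')[150:310,160:380]; cv2.imwrite('pics/s9z.png',cv2.resize(im,None,fx=3.6,fy=3.6,interpolation=cv2.INTER_CUBIC))
E
```

```text
clk 20.975 th_tool 0.115 err d,o,z -0.69 0.4 1.56 F d,o,z 0.78 -0.87 0.21
scene door_pull [([-127.9, 28.7, 105.1], 0.74), ([-159.6, -263.3, -2.4], 0.25)]
scene door_strike [([-71.5, 65.8, 61.5], 0.65)]
```

View pics/s9z.png

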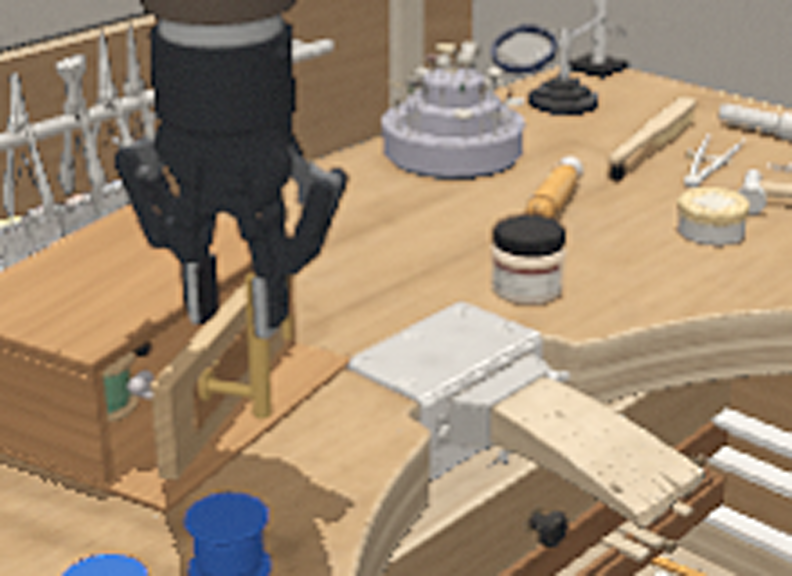

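>>> send_rows --translation '[[-0.3,-1.1,0],[-0.3,-1.1,0],[-0.3,-1.1,0],[-0.3,-1.1,0],[0,0,0]]' --dr '[[0,0,0.5],[0,0,0.5],[0,0,0.5],[0,0,0.5],[0,0,0]]' --grip '[34,34,34,34,34]'

```text
clock: 21.75
position: [498.5, 449.9, 93.5]
ee_rot: [0.807, -0.591, 0.0, -0.0]
contact_force: [-0.5, -0.2, 0.6]
gripper_width: 33.9
```

```bash
python3 st.py
```

```text
clk 21.75 th_tool 0.08 err d,o,z -0.71 0.4 1.51 F d,o,z 0.01 0.55 0.58
```

>>> send_rows --translation '[[-0.3,-1.1,0],[-0.3,-1.1,0],[-0.3,-1.1,0],[-0.3,-1.1,0],[0,0,0]]' --dr '[[0,0,0.5],[0,0,0.5],[0,0,0.5],[0,0,0.5],[0,0,0]]' --grip '[34,34,34,34,34]'

```text
clock: 22.38
position: [502.4, 452.3, 93.6]
ee_rot: [0.796, -0.605, 0.0, -0.0]
contact_force: [-0.9, 0.1, 0.7]
gripper_width: 34.0
```

```bash
python3 st.py
```

```text
clk 22.375 th_tool 0.045 err d,o,z -0.78 0.48 1.56 F d,o,z 0.3 0.85 0.66
```

>>> send_rows --translation '[[-0.3,-1.1,0],[-0.3,-1.1,0],[-0.3,-1.1,0],[-0.3,-1.1,0],[0,0,0]]' --dr '[[0,0,0.5],[0,0,0.5],[0,0,0.5],[0,0,0.5],[0,0,0]]' --grip '[34,34,34,34,34]'

```text
clock: 23.0
position: [506.3, 454.6, 93.6]
ee_rot: [0.786, -0.619, 0.0, -0.0]
contact_force: [0.1, 0.4, 0.6]
gripper_width: 34.1
```

```bash
python3 st.py
```

```text
clk 23.0 th_tool 0.01 err d,o,z -0.83 0.62 1.55 F d,o,z 0.39 -0.24 0.61
```

>>> send_rows --translation '[[-0.3,-1.1,0],[-0.3,-1.1,0],[-0.3,-1.1,0],[-0.3,-1.1,0],[0,0,0]]' --dr '[[0,0,0.5],[0,0,0.5],[0,0,0.5],[0,0,0.5],[0,0,0]]' --grip '[34,34,34,34,34]'

```text
clock: 23.62
position: [510.4, 456.7, 93.6]
ee_rot: [0.775, -0.632, 0.0, -0.0]
contact_force: [-0.3, -0.2, 0.6]
gripper_width: 33.7
```

```bash
python3 st.py
```

```text
clk 23.625 th_tool -0.025 err d,o,z -0.89 0.73 1.57 F d,o,z -0.16 0.31 0.59
```

>>> send_rows --translation '[[-0.3,-1.1,0],[-0.3,-1.1,0],[-0.3,-1.1,0],[-0.3,-1.1,0],[0,0,0]]' --dr '[[0,0,0.5],[0,0,0.5],[0,0,0.5],[0,0,0.5],[0,0,0]]' --grip '[34,34,34,34,34]'

```text
clock: 24.25
position: [514.1, 458.6, 93.5]
ee_rot: [0.764, -0.646, 0.0, 0.0]
contact_force: [-1.3, -0.4, 0.4]
gripper_width: 34.0
```

```bash
python3 st.py
```

```text
clk 24.25 th_tool -0.06 err d,o,z -1.04 1.28 1.49 F d,o,z -0.21 1.31 0.41
```

>>> send_rows --translation '[[-0.3,-1.1,0],[-0.3,-1.1,0],[0,0,0],[0,0,0],[0,0,0]]' --dr '[[0,0,0.5],[0,0,0.5],[0,0,0],[0,0,0],[0,0,0]]' --grip '[34,34,34,34,34]'

```text
clock: 24.88
position: [514.6, 458.6, 93.4]
ee_rot: [0.758, -0.652, -0.0, 0.002]
contact_force: [-6.6, -2.0, 2.8]
gripper_width: 34.4
```

```bash
python3 st.py
```

```text
clk 24.875 th_tool -0.078 err d,o,z -1.79 2.98 1.36 F d,o,z -1.0 6.87 2.83
```

The roller is engaged at about 7 N. From here I use smaller steps.

>>> send_rows --translation '[[-0.2,-0.7,0],[-0.2,-0.7,0],[0,0,0],[0,0,0],[0,0,0]]' --dr '[[0,0,0.3],[0,0,0.3],[0,0,0],[0,0,0],[0,0,0]]' --grip '[34,34,34,34,34]'

```text
clock: 25.5
position: [515.7, 459.1, 93.3]
ee_rot: [0.754, -0.656, -0.0, 0.002]
contact_force: [-6.6, -1.2, 4.0]
gripper_width: 33.9
```

```bash
python3 st.py
```

```text
clk 25.5 th_tool -0.088 err d,o,z -1.87 3.2 1.3 F d,o,z -0.3 6.68 3.97
```

>>> send_rows --translation '[[-0.2,-0.7,0],[-0.2,-0.7,0],[-0.2,-0.7,0],[0,0,0],[0,0,0]]' --dr '[[0,0,0.3],[0,0,0.3],[0,0,0.3],[0,0,0],[0,0,0]]' --grip '[34,34,34,34,34]'

```text
clock: 26.12
position: [519.5, 461.3, 93.4]
ee_rot: [0.749, -0.662, 0.0, -0.0]
contact_force: [-3.4, 0.3, 0.7]
gripper_width: 33.8
```

```bash
python3 st.py
```

```text
clk 26.125 th_tool -0.103 err d,o,z -0.78 1.15 1.41 F d,o,z 0.7 3.33 0.66
```

>>> send_rows --translation '[[0,0,0],[0.3,1.1,0],[0.3,1.1,0],[0.3,1.1,0],[0,0,0]]' --dr '[[0,0,0],[0,0,-0.5],[0,0,-0.5],[0,0,-0.5],[0,0,0]]' --grip '[34,34,34,34,34]'

```text
clock: 26.75
position: [515.0, 458.4, 93.5]
ee_rot: [0.758, -0.652, -0.0, 0.002]
contact_force: [-6.4, -1.1, 2.9]
gripper_width: 34.1
```

```bash
python3 st.py
```

```text
clk 26.75 th_tool -0.077 err d,o,z -2.02 2.6 1.5 F d,o,z -0.11 6.48 2.93
```

Not snapped: the roller threw it back, so that was just short of the top. I go in again, slightly further.

>>> send_rows --translation '[[-0.3,-1.1,0],[-0.3,-1.1,0],[-0.3,-1.1,0],[-0.2,-0.7,0],[0,0,0]]' --dr '[[0,0,0.5],[0,0,0.5],[0,0,0.5],[0,0,0.3],[0,0,0]]' --grip '[34,34,34,34,34]'

```text
clock: 27.38
position: [521.3, 461.8, 93.8]
ee_rot: [0.748, -0.664, 0.0, -0.001]
contact_force: [0.4, 0.8, 0.3]
gripper_width: 34.0
```

```bash
python3 st.py
```

```text
clk 27.375 th_tool -0.108 err d,o,z -0.64 -0.11 1.83 F d,o,z 0.76 -0.54 0.33
```

The force fell to zero, so it has snapped. I back off to centre the fingers round the post without touching.

>>> send_rows --translation '[[0.6,2.3,0],[0.6,2.3,0],[0.6,2.3,0],[0,0,0],[0,0,0]]' --dr '[[0,0,-1],[0,0,-1],[0,0,-1],[0,0,0],[0,0,0]]' --grip '[34,34,34,34,34]'

```text
clock: 28.0
position: [513.8, 458.7, 93.6]
ee_rot: [0.765, -0.644, 0.0, -0.0]
contact_force: [-0.5, -0.8, 0.4]
gripper_width: 34.4
```

```bash
python3 st.py; python3 - <<'E'
from kin import *
c='scene';save(c,c+'10.png')
for t in ['door_pull','door_strike']: print(c,t,[(np.round(tocup(d['xyz']),1).tolist(),round(d['confidence'],2)) for d in arm.place_of(t,c)])
print(tocup(arm.read_state()['position']))
im=cv2.imread('pics/scene10.png')[150:310,160:380]; cv2.imwrite('pics/s10z.png',cv2.resize(im,None,fx=3.6,fy=3.6,interpolation=cv2.INTER_CUBIC))
E
```

```text
clk 28.0 th_tool -0.056 err d,o,z -0.7 0.98 1.64 F d,o,z -0.68 0.63 0.36
scene door_pull [([-94.2, 40.3, 105.3], 0.58)]
scene door_strike [([-28.9, 64.6, 58.8], 0.78)]
[-94.627  44.161  93.538]
```

View pics/s10z.png

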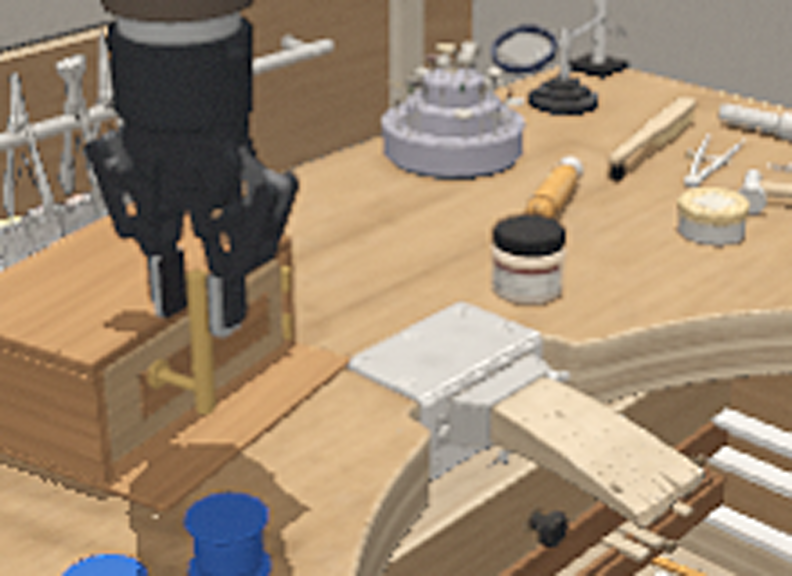

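>>> send_rows --translation '[[0.4,1.5,0],[0.4,1.5,0],[0,0,0],[0,0,0],[0,0,0]]' --dr '[[0,0,-0.6],[0,0,-0.6],[0,0,0],[0,0,0],[0,0,0]]' --grip '[34,34,34,34,34]'

```text
clock: 28.78
position: [511.0, 457.4, 93.6]
ee_rot: [0.771, -0.636, 0.0, -0.0]
contact_force: [-0.0, -0.4, 0.5]
gripper_width: 34.0
```

```bash
python3 st.py; python3 - <<'E'
from kin import *
c='scene';im=save(c,c+'11.png')
for t in ['door_pull','door_strike']: print(c,t,[(np.round(tocup(d['xyz']),1).tolist(),round(d['confidence'],2)) for d in arm.place_of(t,c)])
im=cv2.imread('pics/scene11.png')[215:305,155:265]; cv2.imwrite('pics/s11z.png',cv2.resize(im,None,fx=7,fy=6.6,interpolation=cv2.INTER_CUBIC))
# predicted pixel of pull top (125) & door top free corner for thetas
for th in (.06,.03,0,-.03,-.06):
    d,o=door(th);H=cup(-65,-87,0)
    print(th,proj([pull(th,125),pull(th,40),H+174*d+Z*72,H+174*d+Z*10],c).round(1).tolist())
print(proj([cup(-65,100,85),cup(-65,100,0),cup(-65,90,75)],c).round(1).tolist())
E
```

```text
clk 28.775 th_tool -0.035 err d,o,z -0.72 1.32 1.57 F d,o,z -0.36 0.09 0.51
scene door_pull [([-94.9, 43.0, 102.9], 0.63)]
scene door_strike [([-28.0, 63.9, 60.9], 0.74)]
0.06 [[221.1, 226.4], [223.4, 262.8], [195.6, 255.2], [198.0, 281.1]]
0.03 [[219.2, 226.2], [221.5, 262.6], [193.5, 254.6], [196.0, 280.4]]
0 [[217.3, 226.0], [219.7, 262.4], [191.5, 254.0], [194.0, 279.8]]
-0.03 [[215.5, 225.8], [217.9, 262.1], [189.5, 253.3], [192.1, 279.1]]
-0.06 [[213.6, 225.5], [216.2, 261.8], [187.6, 252.6], [190.3, 278.3]]
[[186.6, 251.1], [190.4, 286.9], [190.4, 253.3]]
```

View pics/s11z.png

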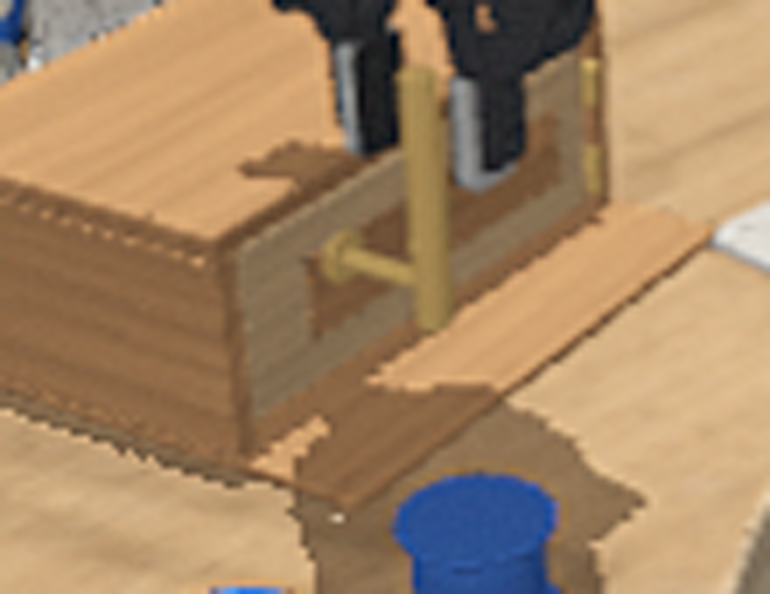

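The post stands free between the fingers with gaps on both sides, at door angle about -0.04. The door is slightly recessed and stays there untouched. Now I pull it open through the catch.

>>> send_rows --translation '[[0.6,2.3,0],[0.6,2.3,0],[0.6,2.3,0],[0.3,1.1,0],[0,0,0]]' --dr '[[0,0,-1],[0,0,-1],[0,0,-1],[0,0,-0.5],[0,0,0]]' --grip '[34,34,34,34,34]'

```text
clock: 29.55
position: [503.7, 453.6, 93.6]
ee_rot: [0.791, -0.612, 0.0, -0.0]
contact_force: [0.1, 0.1, 0.6]
gripper_width: 33.8
```

```bash
python3 st.py
```

```text
clk 29.55 th_tool 0.026 err d,o,z -0.49 1.4 1.64 F d,o,z 0.11 -0.11 0.6
```

>>> send_rows --translation '[[0.3,1.1,0],[0.3,1.1,0],[0.3,1.1,0],[0,0,0],[0,0,0]]' --dr '[[0,0,-0.5],[0,0,-0.5],[0,0,-0.5],[0,0,0],[0,0,0]]' --grip '[34,34,34,34,34]'

```text
clock: 30.18
position: [500.7, 451.8, 93.6]
ee_rot: [0.798, -0.602, 0.0, -0.0]
contact_force: [2.5, 0.3, -1.8]
gripper_width: 33.9
```

```bash
python3 st.py
```

```text
clk 30.175 th_tool 0.052 err d,o,z -0.49 1.33 1.61 F d,o,z -0.36 -2.49 -1.83
```

The pull resistance is building, so the door was latched. I continue through the catch.

>>> send_rows --translation '[[0.3,1.1,0],[0.3,1.1,0],[0.3,1.1,0],[0,0,0],[0,0,0]]' --dr '[[0,0,-0.5],[0,0,-0.5],[0,0,-0.5],[0,0,0],[0,0,0]]' --grip '[34,34,34,34,34]'

```text
clock: 30.8
position: [497.6, 450.2, 93.6]
ee_rot: [0.806, -0.591, 0.0, -0.0]
contact_force: [0.9, 1.0, 0.4]
gripper_width: 34.0
```

```bash
python3 st.py
```

```text
clk 30.8 th_tool 0.078 err d,o,z -0.22 1.35 1.6 F d,o,z 0.7 -1.16 0.36
```

>>> send_rows --translation '[[0.6,2.3,0],[0.6,2.3,0],[0.6,2.3,0],[0.6,2.3,0],[0,0,0]]' --dr '[[0,0,-1],[0,0,-1],[0,0,-1],[0,0,-1],[0,0,0]]' --grip '[34,34,34,34,34]'

```text
clock: 31.42
position: [489.7, 444.8, 93.6]
ee_rot: [0.827, -0.563, 0.0, -0.0]
contact_force: [-0.8, -0.5, 0.4]
gripper_width: 33.8
```

```bash
python3 st.py
```

```text
clk 31.425 th_tool 0.148 err d,o,z -0.04 1.58 1.62 F d,o,z -0.19 0.89 0.35
```

>>> send_rows --translation '[[2.8,9,0],[6.3,17.8,0],[6.3,17.8,0],[6.3,17.8,0],[6.3,17.8,0]]' --dr '[[0,0,-4],[0,0,-8],[0,0,-8],[0,0,-8],[0,0,-8]]' --grip '[34,34,34,34,34]'

```text
clock: 32.05
position: [441.7, 376.3, 93.8]
ee_rot: [0.961, -0.278, 0.0, -0.001]
contact_force: [0.2, -0.0, 0.3]
gripper_width: 33.9
```

```bash
python3 st.py
```

```text
clk 32.05 th_tool 0.781 err d,o,z 1.02 0.9 1.78 F d,o,z -0.2 -0.1 0.29
```

>>> send_rows --translation '[[6.3,17.8,0],[6.3,17.8,0],[6.3,17.8,0],[2.8,9,0],[0,0,0]]' --dr '[[0,0,-8],[0,0,-8],[0,0,-8],[0,0,-4],[0,0,0]]' --grip '[34,34,34,34,34]'

```text
clock: 32.67
position: [438.5, 310.6, 93.8]
ee_rot: [0.999, -0.04, 0.0, -0.0]
contact_force: [-0.2, 0.8, -0.2]
gripper_width: 34.1
```

```bash
python3 st.py;python3 - <<'E'
from kin import *
for c in ('scene','top'):
    save(c,c+'12.png')
    for t in ['door_pull','door_strike','spool_mid']: print(c,t,[(np.round(tocup(d['xyz']),1).tolist(),round(d['confidence'],2)) for d in arm.place_of(t,c)])
im=cv2.imread('pics/scene12.png')[150:310,160:380]; cv2.imwrite('pics/s12z.png',cv2.resize(im,None,fx=3.6,fy=3.6,interpolation=cv2.INTER_CUBIC))
E
```

```text
clk 32.675 th_tool 1.263 err d,o,z 1.18 1.67 1.8 F d,o,z 0.29 -0.74 -0.17
scene door_pull [([-196.2, -80.4, 103.3], 0.9)]
scene door_strike [([-194.0, -9.4, 61.1], 0.97)]
scene spool_mid [([-3.5, 27.8, 23.0], 0.62), ([-224.2, 206.0, 14.3], 0.62)]
top door_pull []
top door_strike []
top spool_mid [([-224.5, 202.5, 21.8], 0.64), ([-168.6, 122.3, 18.4], 0.54), ([-146.4, 194.4, 17.0], 0.53)]
```

View pics/s12z.png

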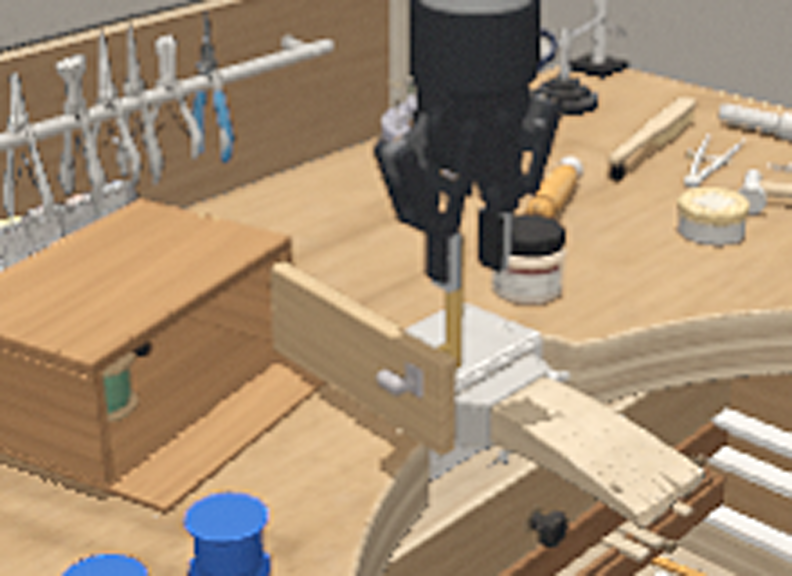

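The door is about 1.2 rad open. I take it a bit wider, centre the fingers and lift off.

>>> send_rows --translation '[[4.5,13.4,0],[4.5,13.4,0],[0,0,0],[-1.2,-4.5,0],[-1.2,-4.5,0]]' --dr '[[0,0,-6],[0,0,-6],[0,0,0],[0,0,2],[0,0,2]]' --grip '[34,34,34,34,34]'

```text
clock: 33.7
position: [443.1, 293.3, 93.6]
ee_rot: [1.0, 0.029, 0.0, -0.0]
contact_force: [-0.7, 0.5, 0.1]
gripper_width: 33.9
```

```bash
python3 st.py
```

```text
clk 33.7 th_tool 1.401 err d,o,z 1.47 0.79 1.56 F d,o,z 0.67 -0.54 0.1
```

>>> send_rows --translation '[[0,0,-10],[0,0,-30],[0,0,-40],[0,0,-40],[0,0,-20]]' --dr '[[0,0,0],[0,0,0],[0,0,0],[0,0,0],[0,0,0]]' --grip '[34,34,34,34,34]'

```text
clock: 34.33
position: [443.8, 293.5, 237.0]
ee_rot: [1.0, 0.03, 0.002, -0.002]
contact_force: [-1.0, 0.9, -0.4]
gripper_width: 33.9
```

>>> send_rows --translation '[[0,0,0],[0,0,0],[0,0,0],[0,0,0],[0,0,0]]' --dr '[[0,0,0],[0,0,0],[0,0,0],[0,0,0],[0,0,0]]' --grip '[34,34,34,34,34]'

```text
clock: 34.95
position: [443.1, 292.6, 233.1]
ee_rot: [1.0, 0.03, -0.0, 0.0]
contact_force: [0.7, 0.5, 0.8]
gripper_width: 34.0
```

```bash
python3 st.py;python3 - <<'E'
from kin import *
for c in ('scene','top'):
    save(c,c+'13.png')
    for t in ['door_pull','door_strike','spool_mid']: print(c,t,[(np.round(tocup(d['xyz']),1).tolist(),round(d['confidence'],2)) for d in arm.place_of(t,c)])
    for t in ['solder_tin','polish_jar','ring_clamp']: print(c,t,[(np.round(d['xyz'],1).tolist(),round(d['confidence'],2)) for d in arm.place_of(t,c)])
im=cv2.imread('pics/scene13.png')[150:310,160:380]; cv2.imwrite('pics/s13z.png',cv2.resize(im,None,fx=3.6,fy=3.6,interpolation=cv2.INTER_CUBIC))
E
```

```text
clk 34.95 th_tool 1.404 err d,o,z 1.68 1.08 141.08 F d,o,z -0.75 -0.41 0.84
scene door_pull [([-193.5, -103.9, 105.6], 0.62)]
scene door_strike [([-206.7, -34.3, 59.8], 0.66)]
scene spool_mid [([-223.6, 205.3, 16.1], 0.83), ([-166.9, 121.9, 17.6], 0.74), ([-148.1, 201.0, 18.6], 0.71), ([-3.8, 28.4, 21.4], 0.49)]
scene solder_tin [([474.5, -40.5, -2.6], 0.75)]
scene polish_jar [([519.5, 143.1, 0.0], 0.7)]
scene ring_clamp [([600.8, 3.7, 0.7], 0.7)]
top door_pull []
top door_strike [([-162.1, -259.2, -1.1], 0.44)]
top spool_mid [([-143.3, 195.4, 15.5], 0.68), ([-221.1, 199.9, 21.4], 0.44)]
top solder_tin [([475.3, -38.3, 1.9], 0.84)]
top polish_jar [([517.3, 148.8, 1.4], 0.89)]
top ring_clamp [([599.4, 5.7, -1.5], 0.9)]
```

View pics/s13z.png

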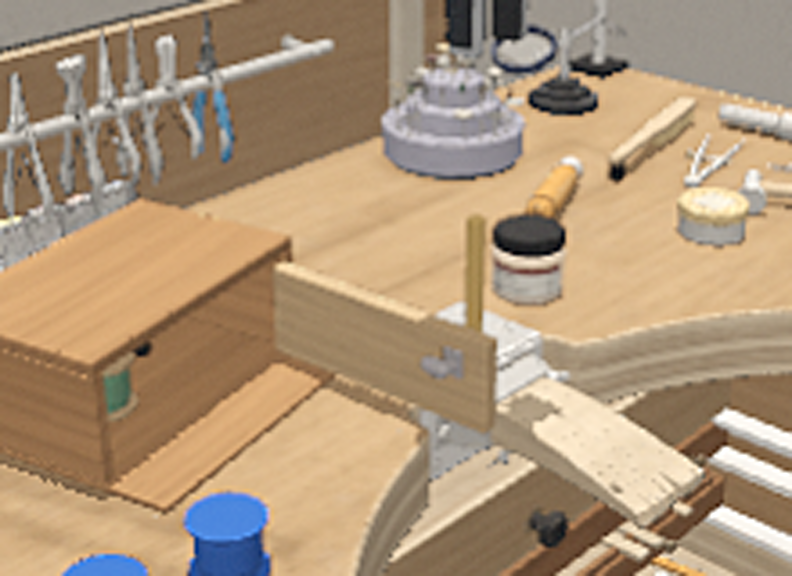

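The door stands wide open at about 1.4 rad. The spool is upright inside (zoomed view, about 118,388), the gripper is clear above the post, and the bystanders have not moved. I hand in the job.

```bash
python3 -c "
from bench import arm
print(arm.job_done())"
```

```text
the job is handed in; nothing more can be done
None
```

The catch works: the door snapped shut, stayed shut when let go, and is now open at about 1.4 rad. The job was handed in at about 35 s of the 64 s allowed; the hand-in reports no verdict.

- **Spool:** I pushed it upright into the cupboard with two tilted fingers. In the last pictures it stands inside at about x −4, y +28 mm in the cupboard's frame. That reading comes from the scene camera only, because the top camera cannot see inside.
- **Shutting:** I pushed the door by its pull in small steps, and the highest force I read was about 7 N. My first try stopped just short and the roller threw the door back. On the second the force fell suddenly to zero. With the fingers clear on both sides, the door stayed slightly recessed, at about −0.04 rad.
- **Opening:** It resisted before letting go. I read about 2.5 N, but only once per move, so the 4 to 5 N peak you gave was not caught.
- **Last checks:** The gripper is about 110 mm above the pull's top and touching nothing. The tin, jar and clamp read within about 5 mm of where they started, which is the detectors' accuracy. I could not read the catch buffer directly.
- **What went wrong:** The wrist brushed the door a little wider while the spool went in. Before that, the first approach ran the arm into its joint limits, so I took it round another way, which cost a few seconds.

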